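# Put the lids back on the turned boxes they fit

## Robot

A 6-joint arm with a two-finger parallel gripper is mounted at the origin on the work surface; the furniture and walls round the work are solid. World frame = base frame: x ahead of the robot, y to its left, z up, the work surface at z = 0. Lengths are in mm, angles in rad, forces in N, time in s.
With the tool pointing down it reaches from about 350 to 975 mm from the base axis. Payload 7.1 kg.
Tool frame: the origin (TCP) lies on the centre line of the jaws, within the pads' length; the fingertips stand 8 mm ahead of it and the grasp point (between the pads) lies 11 mm behind it; z points along the fingers, x is the direction in which the jaws open and shut, and the axes are right-handed (so a half turn about z gives the same grasp; the last joint's range is limited). The gripper opens to 88 mm and grips with 3 to 60 N. Pads are 20 mm wide; open, the fingers measure 115 mm over their backs; the gripper's body (75 mm by 178 mm) begins 61 mm behind the grasp point.
Start: joints at [-1.159, 0.423, 1.63, -0, 1.089, -0.019], TCP at [261.013, -567.87, 230.675] pointing down, gripper open.
Joint ranges: [-3, 3], [-0.9, 2.11], [0.09, 2.58], [-1.31, 4.45], [0.11, 2.69], [-2.54, 2.54]. Speed limits (rad/s): [2.39, 2.39, 3.01, 3.14, 3.14, 3.14].

## Interface

Orientations are given as a rotation vector (axis times angle).
In Python, from workcell import ctrl gives the robot as it stands.
- The arm moves only by the shell command python3 -m handwheel 'ROWS'. ROWS is JSON, a list of rows, each a list of 3 entries, a list of its own where there are three numbers: the turn, a rotation vector about the tool's x, y, z in rad, then the shift along the tool's x, y, z in mm, then the opening, from 0 (shut) to 1 (fully open). In form: [[[ax, ay, az], [tx, ty, tz], jaw], ...]. A call has exactly 10 rows; each row shifts and turns the pose as measured when the row begins, along the tool's axes as they then stand; what a row does not reach is not made up. A row lasts 1/12 s, in which the tool goes at most 41.7 mm and 7.16 degrees, less where a joint would pass 70% of its speed; a pose out of reach is approached as far as the arm can. A call with a gripper value outside its range is refused whole. The fingers move at their own pace and stop on an object; the grip force is fixed at half the most. Time passes only in rows, so rows that do not move let the fingers close, or fill a call up. It gives the time, the measured TCP pose, the force and the opening at its end, in the units of the state.
- ctrl.get_obs(): the state, without advancing time (a new reading comes with each control period).
- ctrl.get_image(name): name is "scene" or "top" or "wrist"; returns a dict with "pixels" (420x560x3 uint8, red, green, blue), "camera_matrix" (3x3 intrinsics, pixels), "rvec" (rotation vector, rad) and "tvec" (3), from world to camera coordinates, as OpenCV has them. Camera axes: x right, y down, z forward; pixel columns grow to the right and rows downward; lengths in mm; the calibration is good to about 2 mm. A picture is of the moment at which its call begins. There is no depth.
- ctrl.close_job(): hands the job in, once; it reports no verdict.
Trained networks look in a picture, given as the dict that the camera call returned (one of the last four; its "shot" number tells which), for a name from the list of things; names that differ only in an ending like _2 or _b are one class to them, and where a whole thing is asked for, a point or a joint stands for the part that bears it (a point fixed in the world has none). Each returns a list of dicts, best first, with "score" (0 to 1); they miss things now and then, are a little off and sometimes report something else, mostly with a low value. They report only what shows in the picture. A call takes as long as a camera call.
- ctrl.look_for(picture, query): "position" ([x, y, z] in mm, in the coordinates of the camera as it stood for that picture, good to about 4 mm: the middle of the surface that is visible of it).
- ctrl.spot_point(picture, query): "position" ([x, y, z] in mm, in the coordinates of the camera as it stood for that picture, good to about 4 mm: a listed point, or the origin of a listed thing).
The state is a dict: "t": time; "qpos": joint angles; "qvel": joint speeds; "joint_torque": joint torques, N m; "ee_pos": TCP position; "orientation": TCP orientation; "ft_force": force on the tool from outside, world axes, zero at the start; "moment": the same for the moment, N m; "width": finger opening in mm.
Only numpy, scipy, OpenCV 4.12 (cv2) and the standard library are available. Lean on these libraries where they do the work, as an engineer would, in place of code of your own. Each camera call takes 0.05 s, during which the arm holds its last target.

## Task

The wax on the turned wooden boxes has dried. Put each of the three loose lids back on the open box that it fits, plug down and fully home on the rim, and leave the boxes standing where they are.

Things in the scene. Friction and masses are not known exactly. Their poses are not given: they have to be found in the camera images.
- small_lid: the small loose lid, pale turned wood, lying plug down: a flat round cap 54 mm across, knob on top. Origin: centre of the plug's underside, z up. Heights over it: plug 0-9 mm, tapering from 36 mm across at the cap to 28 mm at the bottom; cap 9-16.5 mm; knob to 44.5 mm (15 mm across up to 29, 21 mm across at 37-41), to be held from above. Under 0.1 kg. Tools up to 0.1 m high lie near.
- medium_lid: the medium loose lid, pale turned wood, lying plug down: a flat round cap 70 mm across, knob on top. Origin: centre of the plug's underside, z up. Heights over it: plug 0-9 mm, tapering from 52 mm across at the cap to 44 mm at the bottom; cap 9-16.5 mm; knob to 44.5 mm (15 mm across up to 29, 21 mm across at 37-41), to be held from above. Under 0.1 kg. Tools up to 0.1 m high lie near.
- large_lid: the large loose lid, pale turned wood, lying plug down: a flat round cap 86 mm across, knob on top. Origin: centre of the plug's underside, z up. Heights over it: plug 0-9 mm, tapering from 68 mm across at the cap to 60 mm at the bottom; cap 9-16.5 mm; knob to 44.5 mm (15 mm across up to 29, 21 mm across at 37-41), to be held from above. Under 0.1 kg. Tools up to 0.1 m high lie near.
- small_box: the open box that the small lid fits, pale turned wood, upright, loose, 0.35 kg: a round pot 52 mm across, 60 mm tall, mouth 40 mm wide, two fine dark lines under the rim. Origin: centre of its underside, z up. With the lid fully home, cap on the rim all round, the lid's origin is on the box's axis, 51 mm above the box's origin.
- medium_box: the open box that the medium lid fits, pale turned wood, upright, loose, 0.35 kg: a round pot 68 mm across, 57 mm tall, mouth 56 mm wide, two fine dark lines under the rim. Origin: centre of its underside, z up. With the lid fully home, cap on the rim all round, the lid's origin is on the box's axis, 48 mm above the box's origin.
- large_box: the open box that the large lid fits, pale turned wood, upright, loose, 0.35 kg: a round pot 84 mm across, 54 mm tall, mouth 72 mm wide, two fine dark lines under the rim. Origin: centre of its underside, z up. With the lid fully home, cap on the rim all round, the lid's origin is on the box's axis, 45 mm above the box's origin.

How it is judged:
By the outcome, as a careful person would: the job done as asked, in the order asked, and still so for the second after the job is handed in, with the robot touching nothing.
It also fails if it takes over 88 s, if anything falls off the work surface, if the arm or the gripper's body presses on something with over 40 N, if the wrist force passes 120 N, or if a joint passes its speed limit or range.

## Working session

There is one attempt and no reset: what is moved stays moved. The work goes in short steps, Python scripts to look and compute and a shell command to move; the robot and the scene stay as the last step left them, time stands still between calls to the robot, and variables do not carry over. Pictures are saved under pics/ and viewed, and the job is handed in when it is done.

```bash
ls; mkdir -p pics; cat > h.py <<'E'
import numpy as np, cv2
from workcell import ctrl
def cam2w(im,p):
    R=cv2.Rodrigues(np.array(im["rvec"],float))[0]; t=np.array(im["tvec"],float).ravel()
    return R.T@(np.array(p,float)-t)
def pix2w(im,u,v,z):
    R=cv2.Rodrigues(np.array(im["rvec"],float))[0]; t=np.array(im["tvec"],float).ravel()
    d=R.T@np.linalg.inv(np.array(im["camera_matrix"]))@np.array([u,v,1.]); c=-R.T@t
    return c+d*(z-c[2])/d[2]
def save(im,n): cv2.imwrite("pics/"+n,cv2.cvtColor(im["pixels"],cv2.COLOR_RGB2BGR))
def st():
    o=ctrl.get_obs(); return o
E
python3 - <<'E'
from h import *
for n in ["scene","top","wrist"]:
    im=ctrl.get_image(n); save(im,n+"0.png"); print(n,np.array(im["camera_matrix"]).round(1).tolist(),cam2w(im,[0,0,0]).round())
    if n!="wrist":
        for q in ["small_lid","medium_lid","large_lid","small_box","medium_box","large_box"]:
            for r in ctrl.spot_point(im,q)[:3]: print(q,round(r["score"],2),cam2w(im,r["position"]).round(1))
o=st();print(o)
E
```

```text
pics
scene [[463.4, 0.0, 279.9], [0.0, 463.4, 208.0], [0.0, 0.0, 1.0]] [-248.  677.  582.]
small_lid 0.39 [538.6 435.3  -3.2]
medium_lid 0.67 [ 551.9 -182.5   -2. ]
large_lid 0.42 [6.434e+02 2.660e+02 3.000e-01]
small_box 0.75 [421.  383.9   1.8]
medium_box 0.69 [538.2 436.1  -4. ]
large_box 0.91 [375.3 254.1   1.2]
top [[495.4, 0.0, 283.3], [0.0, 495.4, 209.1], [0.0, 0.0, 1.0]] [ 305.  123. 1380.]
small_lid 0.59 [ 413.4 -203.2   -1.7]
small_lid 0.39 [5.460e+02 4.287e+02 5.000e-01]
medium_lid 0.85 [ 553.  -187.2   -2.7]
large_lid 0.71 [648.9 266.9  -1.4]
small_box 0.59 [425.4 377.3  -1.9]
medium_box 0.85 [543.9 429.6  -2.7]
large_box 0.76 [377.4 247.9  -0.9]
wrist [[352.1, 0.0, 284.3], [0.0, 352.1, 206.3], [0.0, 0.0, 1.0]] [ 335. -532.  385.]
{'t': 0.75, 'qpos': array([-1.15899085e+00,  4.23055618e-01,  1.62991708e+00,  1.14312268e-05,
        1.08860018e+00, -1.90324496e-02]), 'qvel': array([ 9.02951362e-04,  1.66929272e-04,  8.42118171e-04,  7.74473958e-06,
       -8.48645437e-04, -9.17649105e-04]), 'joint_torque': array([-3.61054108e-04, -5.44471908e+01, -2.74021411e+01,  6.43575517e-02,
        1.64752506e-02,  3.35671757e-06]), 'ee_pos': array([ 261.01882649, -567.86074768,  230.69606925]), 'orientation': array([ 2.64493852e+00, -1.69525470e+00,  3.46705064e-05]), 'ft_force': array([ 0.69356821, -1.37104337, -0.67098902]), 'moment': array([-0.03316188,  0.00602981,  0.01819993]), 'width': 87.59926411467552}
```

View pics/top0.png

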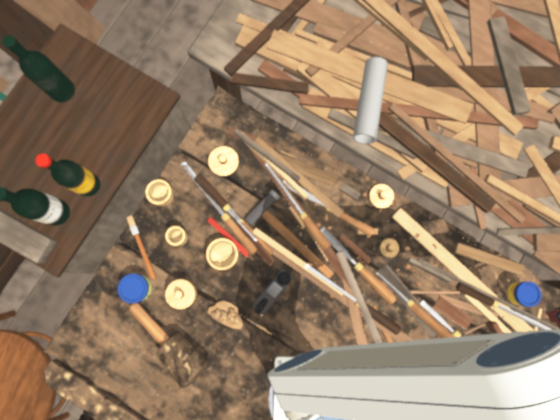

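View pics/scene0.png

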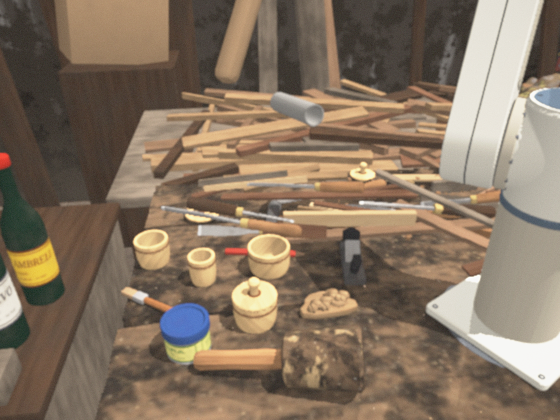

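View pics/wrist0.png

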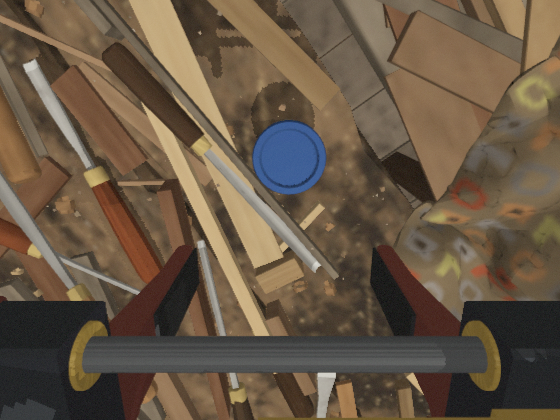

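```bash
python3 - <<'E'
import cv2,numpy as np
im=cv2.imread("pics/top0.png")
def c(u,v,r=35): return cv2.resize(im[v-r:v+r,u-r:u+r],(380,380),interpolation=cv2.INTER_CUBIC)
cv2.imwrite("pics/z1.png",np.hstack([c(381,195),c(389,247)]))
cv2.imwrite("pics/z2.png",np.hstack([c(224,160),c(190,230,60)]))
from scipy.spatial.transform import Rotation as Ro
print(Ro.from_rotvec([2.64493852e+00, -1.69525470e+00,0]).as_matrix().round(3))
E
```

```text
[[ 0.418 -0.909 -0.   ]
 [-0.909 -0.418 -0.   ]
 [ 0.     0.    -1.   ]]
```

View pics/z1.png

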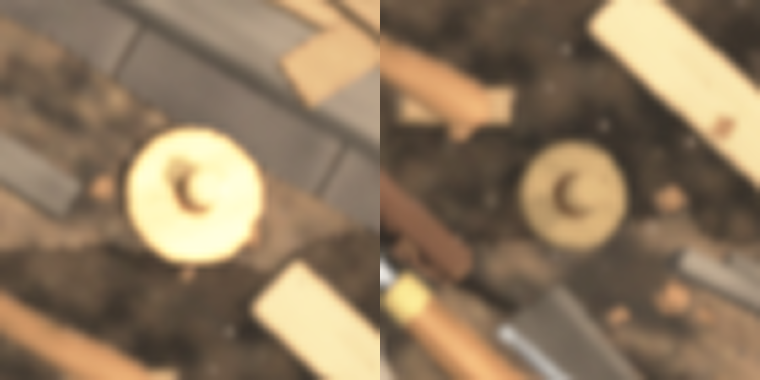

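View pics/z2.png

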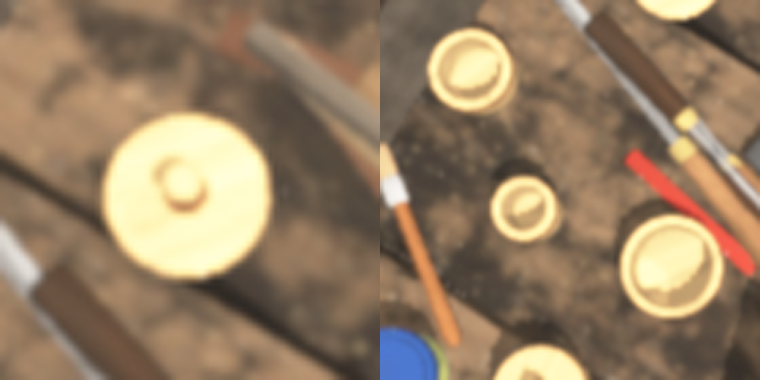

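```bash
python3 -m handwheel '[[[0,0,0],[-27,-29,3],1],[[0,0,0],[-27,-29,3],1],[[0,0,0],[-27,-29,3],1],[[0,0,0],[-27,-29,3],1],[[0,0,0],[-27,-29,3],1],[[0,0,0],[-27,-29,3],1],[[0,0,0],[-27,-29,3],0.5],[[0,0,0],[-27,-29,3],0.5],[[0,0,0],[-27,-29,3],0.5],[[0,0,0],[-27,-29,3],0.5]]'
cat >> h.py <<'E'
def pose():
    o=ctrl.get_obs(); p=np.array(o["ee_pos"]);R=cv2.Rodrigues(np.array(o["orientation"]))[0]
    return o,p,R
def totool(target):
    o,p,R=pose(); return R.T@(np.array(target,float)-p)
def status():
    o,p,R=pose(); print("t",round(o["t"],2),"p",p.round(1),"tilt z",R[:,2].round(4),"x",R[:,0].round(3),"w",round(o["width"],1),"F",np.array(o["ft_force"]).round(1),"q",o["qpos"].round(2))
E
python3 - <<'E'
from h import *
im=ctrl.get_image("wrist"); save(im,"w1.png"); status()
for r in ctrl.spot_point(im,"small_lid")[:3]: print(round(r["score"],2),cam2w(im,r["position"]).round(1))
print(cam2w(im,[0,0,0]))
E
```

```text
t: 1.58
ee_pos: [416.2, -196.0, 199.9]
orientation: [2.63, -1.71, 0.015]
ft_force: [0.8, -0.6, -0.6]
width: 64.0
t 1.63 p [ 417.8 -190.4  199.2] tilt z [ 0.0054 -0.0061 -1.    ] x [ 0.409 -0.913  0.008] w 60.6 F [-0.3  3.1  0.3] q [-0.45  0.22  2.02 -0.    0.9   0.7 ]
0.95 [ 4.067e+02 -2.037e+02  2.000e-01]
[ 489.86484129 -160.21448198  353.9172278 ]
```

View pics/w1.png

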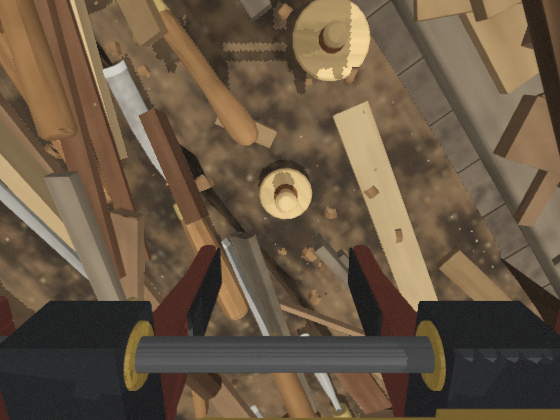

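```bash
cat >> h.py <<'E'
def proj(im,P):
    return cv2.projectPoints(np.asarray(P,float).reshape(-1,1,3),np.array(im["rvec"],float),np.array(im["tvec"],float),np.array(im["camera_matrix"],float),None)[0].reshape(-1,2)
def circ(im,x0,y0,z,r,span=15,d=2.0,sgn=1):
    """find centre of bright disc of radius r at height z: inside-outside contrast"""
    from scipy.ndimage import map_coordinates
    g=cv2.GaussianBlur(im["pixels"],(0,0),0.8).astype(float).mean(2)
    a=np.linspace(0,2*np.pi,120,endpoint=False); c=np.c_[np.cos(a),np.sin(a),0*a]
    def sc(x,y):
        o=np.array([x,y,z])
        A=proj(im,o+c*(r-d)); B=proj(im,o+c*(r+d))
        f=lambda q:map_coordinates(g,[q[:,1],q[:,0]],order=1,mode='nearest')
        return np.mean(np.clip(sgn*(f(A)-f(B)),-40,40))
    best=(-1e9,x0,y0)
    for step,sp in ((2,span),(0.5,3)):
        bx,by=best[1:] 
        for x in np.arange(bx-sp,bx+sp+.01,step):
            for y in np.arange(by-sp,by+sp+.01,step):
                s=sc(x,y)
                if s>best[0]: best=(s,x,y)
    return best
E
python3 - <<'E'
from h import *
import pickle
top=ctrl.get_image("top"); w=ctrl.get_image("wrist");save(w,"w2.png"); pickle.dump((top,w),open("im2.pkl","wb")); status()
L=[("small_lid",413,-203,16.5,27),("medium_lid",553,-187,16.5,35),("large_lid",649,267,16.5,43),("small_box",425,377,60,26),("medium_box",544,430,57,34),("large_box",377,248,54,42)]
for n,x,y,z,r in L:
    print(n,np.round(circ(top,x,y,z,r),1), np.round(circ(w,x,y,z,r),1) if y<0 else "")
print("knob w",np.round(circ(w,413,-203,40,10.5,d=1.5),1))
print(totool([412,-203,28]))
E
```

```text
t 1.78 p [ 416.3 -196.9  199.8] tilt z [ 0.0051 -0.0091 -0.9999] x [ 0.409 -0.912  0.01 ] w 48.7 F [ 0.8 -0.4 -0.7] q [-0.46  0.22  2.01 -0.01  0.9   0.69]
small_lid [   2.5  395.5 -185. ] [  40.  408. -202.]
medium_lid [  38.8  554.5 -184.5] [  34.3  553.  -181.5]
large_lid [ 40. 644. 262.] 
small_box [ 40. 425. 379.] 
medium_box [ 39.4 544.  431. ] 
large_box [ 36.8 381.  254. ] 
knob w [  20.4  406.5 -212. ]
[  2.01628519   6.53870596 171.82720156]
```

```bash
sed -i 's/-40,40/-90,90/' h.py
cat >> h.py <<'E'
def fix():
    """turn (tool axes) that makes tool z point straight down, keeping x heading"""
    o,p,R=pose(); ax=np.cross(R[:,2],[0,0,-1]); return (R.T@ax)
E
python3 - <<'E'
from h import *
import pickle
top,w=pickle.load(open("im2.pkl","rb"))
print("lid w",np.round(circ(w,410,-203,16.5,27),1),"knob w",np.round(circ(w,408,-203,40,10.5,d=1.5,span=6),1))
for n,x,y,z,r in [("large_lid",649,267,16.5,43),("small_box",425,377,60,26),("medium_box",544,430,57,34),("large_box",377,248,54,42)]: print(n,np.round(circ(top,x,y,z,r),1))
print(totool([408,-202.5,90]),fix())
E
```

```text
lid w [  84.4  408.5 -201.5] knob w [  33.2  401.  -204.5]
large_lid [ 62.3 644.  263.5]
small_box [ 58.1 426.  379.5]
medium_box [ 54.5 544.  432. ]
large_box [ 38.3 380.5 254.5]
[  0.56532972   9.92368197 109.80553869] [-9.65404994e-04 -1.03627363e-02 -1.08105789e-22]
```

```bash
python3 -m handwheel '[[[-0.001,-0.010,0],[0,4,16],0.5],[[0,0,0],[0,3,16],0.5],[[0,0,0],[0,3,16],0.5],[[0,0,0],[0,0,16],0.5],[[0,0,0],[0,0,16],0.5],[[0,0,0],[0,0,16],0.5],[[0,0,0],[0,0,10],0.5],[[0,0,0],[0,0,0],0.5],[[0,0,0],[0,0,0],0.5],[[0,0,0],[0,0,0],0.5]]'
python3 - <<'E'
from h import *
w=ctrl.get_image("wrist"); save(w,"w3.png"); status()
print("lid w",np.round(circ(w,408,-203,16.5,27,span=10),1),"knob w",np.round(circ(w,408,-203,42,8,d=1.5,span=6),1))
for r in ctrl.spot_point(w,"small_lid")[:3]: print(round(r["score"],2),cam2w(w,r["position"]).round(1))
print(fix())
E
```

```text
t: 2.62
ee_pos: [405.9, -218.2, 92.7]
orientation: [2.619, -1.732, 0.016]
ft_force: [-0.2, 0.6, 0.6]
width: 44.0
t 2.67 p [ 406.1 -218.3   92.9] tilt z [ 0.0082 -0.0072 -0.9999] x [ 0.391 -0.92   0.01 ] w 43.7 F [0.7 0.7 0.3] q [-0.52  0.41  2.08 -0.    0.64  0.65]
lid w [  84.6  409.  -202. ] knob w [  33.4  405.5 -211. ]
0.89 [ 408.9 -200.     1.1]
[-5.09088380e-03 -1.01064232e-02 -5.85935216e-21]
```

View pics/w3.png

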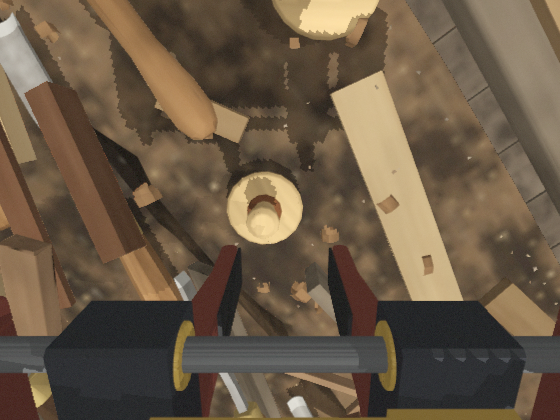

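```bash
python3 -m handwheel '[[[-0.003,-0.005,0],[-4,-3,0],0.5],[[-0.002,-0.005,0],[-4,-3,5],0.5],[[0,0,0],[-4,-3,5],0.5],[[0,0,0],[-2,0,5],0.5],[[0,0,0],[0,0,5],0.5],[[0,0,0],[0,0,5],0.5],[[0,0,0],[0,0,5],0.5],[[0,0,0],[0,0,0],0.5],[[0,0,0],[0,0,0],0.5],[[0,0,0],[0,0,0],0.5]]'
python3 - <<'E'
from h import *
w=ctrl.get_image("wrist"); save(w,"w4.png"); status()
print("lid w",np.round(circ(w,408,-203,16.5,27,span=10),1))
print(fix(),totool([408.5,-202,28]))
E
```

```text
t: 3.55
ee_pos: [410.7, -199.7, 61.3]
orientation: [-2.622, 1.73, -0.003]
ft_force: [-0.3, -0.3, 0.2]
width: 43.8
t 3.6 p [ 410.7 -199.8   61.4] tilt z [ 2.e-03 -8.e-04 -1.e+00] x [ 0.393 -0.919  0.002] w 43.9 F [-0.3 -0.1 -0.3] q [-0.48  0.48  2.09  0.    0.57  0.69]
lid w [  83.3  409.5 -201.5]
[-1.48988852e-03 -1.54589543e-03  3.38445529e-24] [ 1.14075412  2.97120837 33.36873087]
```

View pics/w4.png

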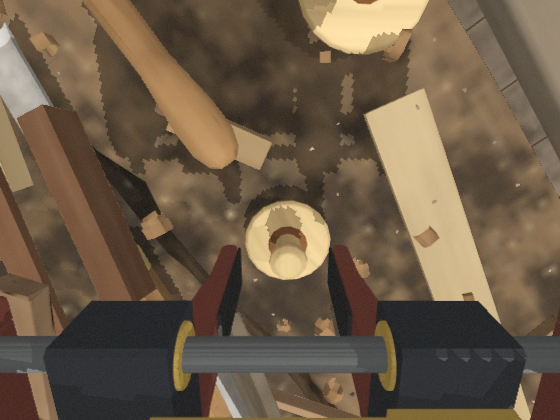

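```bash
python3 -m handwheel '[[[-0.001,-0.001,0],[1,2,6],0.5],[[0,0,0],[0,0,6],0.5],[[0,0,0],[0,0,6],0.5],[[0,0,0],[0,0,6],0.5],[[0,0,0],[0,0,6],0.5],[[0,0,0],[0,0,3],0.5],[[0,0,0],[0,0,0],0.5],[[0,0,0],[0,0,0],0],[[0,0,0],[0,0,0],0],[[0,0,0],[0,0,0],0]]'
python3 - <<'E'
from h import *
w=ctrl.get_image("wrist"); save(w,"w5.png"); status()
E
```

```text
t: 4.43
ee_pos: [409.2, -202.1, 24.6]
orientation: [-2.622, 1.731, -0.001]
ft_force: [-1.3, 0.3, -0.6]
width: 27.3
t 4.48 p [ 409.2 -202.1   24.7] tilt z [ 8.e-04 -4.e-04 -1.e+00] x [ 0.393 -0.92   0.001] w 23.1 F [-0.1 -0.6  1.5] q [-0.48  0.56  2.1   0.    0.49  0.68]
```

View pics/w5.png

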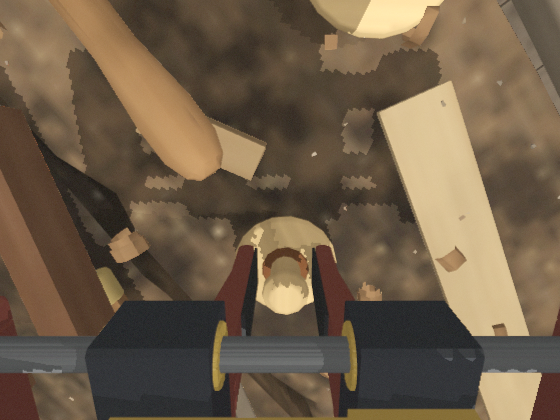

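```bash
python3 -m handwheel '[[[0,0,0],[0,0,-2],0.25],[[0,0,0],[0,0,-1],0],[[0,0,0],[0,0,0],0],[[0,0,0],[0,0,0],0],[[0,0,0],[0,0,0],0],[[0,0,0],[0,0,-8],0],[[0,0,0],[0,0,-15],0],[[0,0,0],[0,0,-25],0],[[0,0,0],[0,0,-30],0],[[0,0,0],[0,0,-30],0]]'
python3 - <<'E'
from h import *
status()
o,p,R=pose();print(R.round(3),fix())
print(totool([426,379,165]))
E
```

```text
t: 5.32
ee_pos: [405.4, -200.1, 136.9]
orientation: [2.621, -1.73, -0.017]
ft_force: [0.9, 0.4, -0.4]
width: 19.1
t 5.32 p [ 405.4 -200.1  136.9] tilt z [-0.0098  0.0051 -0.9999] x [ 0.393 -0.92  -0.009] w 19.1 F [ 0.9  0.4 -0.4] q [-0.48  0.33  2.06 -0.    0.76  0.68]
[[ 0.393 -0.92  -0.01 ]
 [-0.92  -0.393  0.005]
 [-0.009  0.007 -1.   ]] [ 6.96133324e-03  8.56144187e-03 -4.76553400e-22]
[-524.63732046 -246.24030026  -25.36788466]
```

```bash
python3 -m handwheel '[[[0.004,0.004,0],[-20,-9,-4],0],[[0.003,0.004,0],[-30,-14,-4],0],[[0,0,0],[-36,-17,-4],0],[[0,0,0],[-36,-17,-4],0],[[0,0,0],[-36,-17,-4],0],[[0,0,0],[-36,-17,-2],0],[[0,0,0],[-36,-17,0],0],[[0,0,0],[-36,-17,0],0],[[0,0,0],[-36,-17,0],0],[[0,0,0],[-36,-17,0],0]]'
python3 - <<'E'
from h import *
status()
print(fix(),totool([426,379,155]))
E
```

```text
t: 6.15
ee_pos: [425.2, 180.4, 172.8]
orientation: [-2.603, 1.744, -0.036]
ft_force: [1.3, -0.3, -0.3]
width: 19.4
t 6.15 p [425.2 180.4 172.8] tilt z [ 0.0236 -0.0062 -0.9997] x [ 0.38  -0.925  0.015] w 19.4 F [ 1.3 -0.3 -0.3] q [ 0.38  0.26  2.04 -0.02  0.82  1.58]
[-1.94963283e-02 -1.47382248e-02  3.27137762e-21] [-183.6614437   -75.94697637   16.58317095]
```

```bash
python3 -m handwheel '[[[-0.010,-0.007,0],[-32,-6,2],0],[[-0.010,-0.007,0],[-32,-4,2],0],[[0,0,0],[-32,-3,2],0],[[0,0,0],[-32,-2,2],0],[[0,0,0],[-25,0,2],0],[[0,0,0],[-15,0,2],0],[[0,0,0],[-8,0,2],0],[[0,0,0],[0,0,0],0],[[0,0,0],[0,0,0],0],[[0,0,0],[0,0,0],0]]'
python3 - <<'E'
from h import *
w=ctrl.get_image("wrist"); save(w,"w6.png"); status()
for n,x,y,z,r in [("small_box",426,379.5,60,26),("medium_box",544,432,57,34),("large_box",380,250,54,42)]:
    print(n,np.round(circ(w,x,y,z,r),1))
    for r in ctrl.spot_point(w,n)[:2]: print(round(r["score"],2),cam2w(w,r["position"]).round(1))
print(fix(),totool([426,379,155]))
E
```

```text
t: 6.98
ee_pos: [367.5, 364.6, 163.1]
orientation: [-2.614, 1.733, -0.003]
ft_force: [-0.1, 0.2, -0.4]
width: 19.4
t 7.03 p [367.6 364.3 163.1] tilt z [ 0.0043  0.0032 -1.    ] x [ 0.389 -0.921 -0.001] w 19.4 F [ 0.4 -0.4 -0.5] q [ 0.76  0.36  1.92 -0.    0.86  1.93]
small_box [ 65.7 425.  383. ]
0.88 [424.2 381.3   5.4]
medium_box [  2.2 548.  415.5]
large_box [ 87.6 378.5 258. ]
0.61 [378.4 258.5   2.9]
0.53 [423.7 381.3   1.2]
[-5.52697601e-03  1.50629923e-03 -8.93130444e-22] [  9.18491028 -59.15819679   8.43381763]
```

View pics/w6.png

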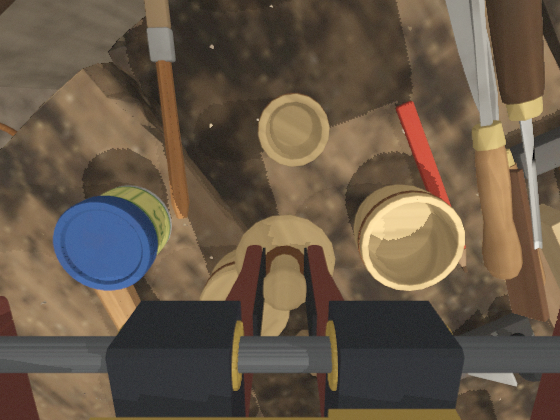

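```bash
python3 - <<'E'
from h import *
w=ctrl.get_image("wrist"); status()
print("cap",np.round(circ(w,367,364,152,27),1))
for zz in (58,60,62):print("box",zz,np.round(circ(w,425,382,zz,26),1),np.round(circ(w,425,382,zz,20,span=6),1))
R=pose()[2]; print(R.T@np.array([425,382.5,0]) - R.T@np.array([367.6,364.3,0]))
E
```

```text
t 7.23 p [367.9 364.6 163.1] tilt z [ 0.0045  0.0036 -1.    ] x [ 0.388 -0.921 -0.002] w 19.4 F [-0.1 -1.  -0.5] q [ 0.76  0.36  1.92 -0.    0.86  1.93]
cap [ 28.2 367.  366. ]
box 58 [ 66.6 424.5 383. ] [ 29.8 426.  390. ]
box 60 [ 65.6 425.  383. ] [ 29.7 426.  390. ]
box 62 [ 64.2 425.  383. ] [ 29.4 426.  390. ]
[  5.52730254 -59.96117654   0.32593559]
```

```bash
python3 -m handwheel '[[[-0.003,0.001,0],[1,-10,0],0],[[-0.003,0,0],[1,-15,0],0],[[0,0,0],[1,-15,0],0],[[0,0,0],[1,-12,10],0],[[0,0,0],[1,-6,15],0],[[0,0,0],[0,0,15],0],[[0,0,0],[0,0,10],0],[[0,0,0],[0,0,5],0],[[0,0,0],[0,0,0],0],[[0,0,0],[0,0,0],0]]'
python3 - <<'E'
from h import *
w=ctrl.get_image("wrist"); save(w,"w7.png"); status()
print(fix(),totool([425,382.5,79]))
print(np.round(circ(w,425,382.5,60,26),1))
s=ctrl.get_image("scene"); save(s,"s7.png")
E
```

```text
t: 8.07
ee_pos: [434.0, 382.7, 107.1]
orientation: [-2.611, 1.741, -0.001]
ft_force: [0.1, 0.5, 0.1]
width: 19.5
t 8.12 p [433.9 382.7 107.3] tilt z [ 0.0028  0.0024 -1.    ] x [ 0.384 -0.923 -0.001] w 19.4 F [ 0.8  0.  -0.6] q [0.7  0.52 1.81 0.   0.8  1.88]
[-3.49190445e-03  1.18044640e-03  6.61170893e-23] [-3.16740366  8.39116707 28.2527605 ]
[ 22.5 425.  384. ]
```

View pics/w7.png

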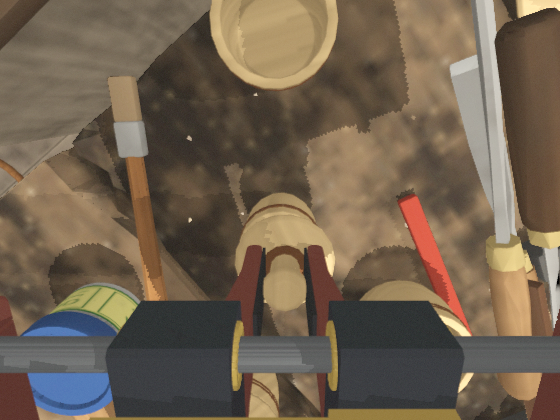

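View pics/s7.png

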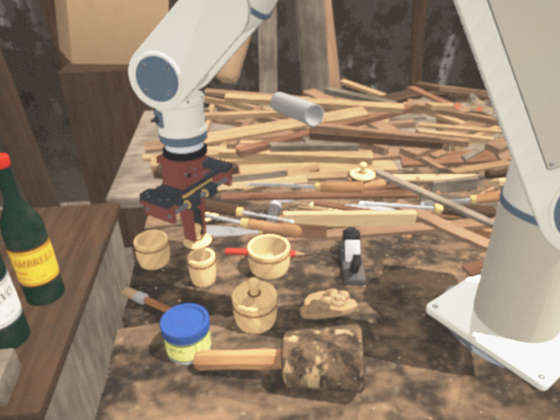

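```bash
python3 -m handwheel '[[[-0.003,0.001,0],[-1,3,0],0],[[0,0,0],[-1,3,0],0],[[0,0,0],[-1,2,3],0],[[0,0,0],[0,0,4],0],[[0,0,0],[0,0,3],0],[[0,0,0],[0,0,2],0],[[0,0,0],[0,0,0],0],[[0,0,0],[0,0,0],0],[[0,0,0],[0,0,0],0],[[0,0,0],[0,0,0],0]]'
python3 - <<'E'
from h import *
w=ctrl.get_image("wrist"); save(w,"w8.png"); status()
print(fix(),totool([425,382.5,79]))
print(np.round(circ(w,425,382.5,60,26),1))
s=ctrl.get_image("scene"); save(s,"s8.png"); 
cv2.imwrite("pics/s8z.png",cv2.resize(s["pixels"][200:310,140:280,::-1],None,fx=5,fy=5,interpolation=cv2.INTER_CUBIC))
E
```

```text
t: 9.0
ee_pos: [424.7, 383.7, 96.9]
orientation: [-2.611, 1.739, -0.002]
ft_force: [-0.0, 0.8, 0.1]
width: 19.1
t 9.05 p [424.7 383.7  96.9] tilt z [ 0.0035  0.0031 -1.    ] x [ 0.386 -0.923 -0.002] w 19.2 F [-0.6 -0.5  0.3] q [0.71 0.53 1.83 0.   0.77 1.89]
[-4.38169238e-03  1.51203894e-03 -7.43506703e-22] [ 1.24534073  0.28012947 17.87689507]
[ 27.1 425.5 383. ]
```

View pics/s8z.png

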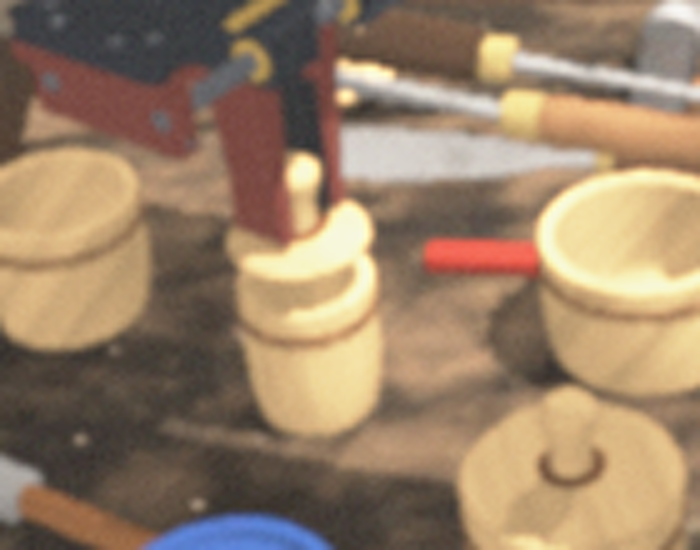

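View pics/w8.png

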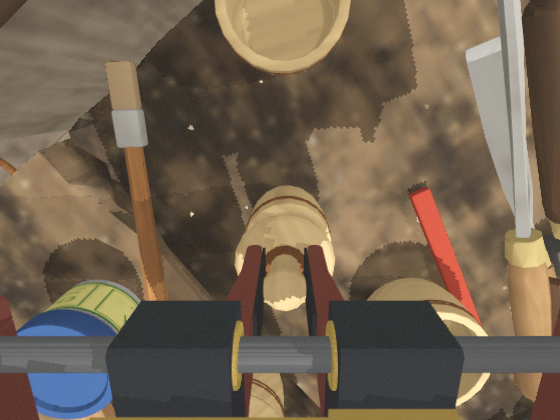

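```bash
python3 -m handwheel '[[[-0.004,0.001,0],[1,0,2],0],[[0,0,0],[0,0,3],0],[[0,0,0],[0,0,3],0],[[0,0,0],[0,0,2],0],[[0,0,0],[0,0,2],0],[[0,0,0],[0,0,2],0],[[0,0,0],[0,0,1],0],[[0,0,0],[0,0,0],0],[[0,0,0],[0,0,0],0],[[0,0,0],[0,0,0],0]]'
python3 - <<'E'
from h import *
status()
print(fix(),totool([425,382.5,79]))
s=ctrl.get_image("scene"); 
cv2.imwrite("pics/s9z.png",cv2.resize(s["pixels"][200:310,140:280,::-1],None,fx=5,fy=5,interpolation=cv2.INTER_CUBIC))
E
```

```text
t: 9.93
ee_pos: [425.2, 382.6, 80.0]
orientation: [2.615, -1.742, -0.001]
ft_force: [0.0, -0.2, 0.4]
width: 19.3
t 9.93 p [425.2 382.6  80. ] tilt z [-4.e-04  2.e-04 -1.e+00] x [ 0.385 -0.923 -0.   ] w 19.3 F [ 0.  -0.2  0.4] q [0.71 0.56 1.83 0.   0.75 1.89]
[ 3.09623069e-04  2.94696211e-04 -8.30350660e-25] [-0.03298528  0.22370246  1.00886737]
```

View pics/s9z.png

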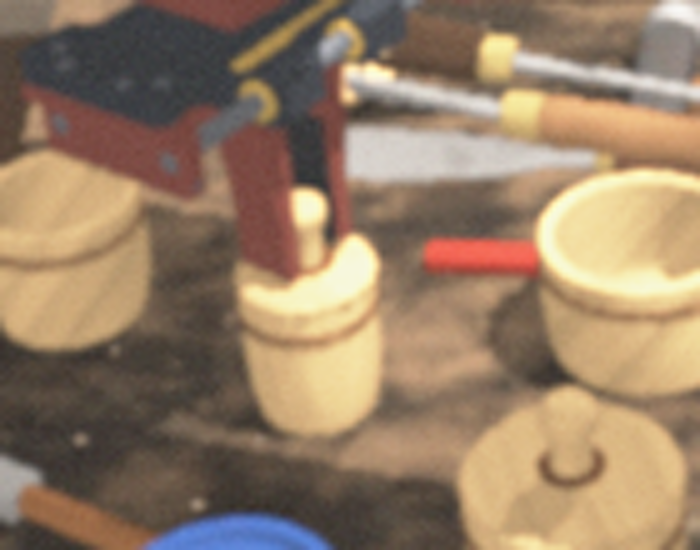

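```bash
python3 -m handwheel '[[[0,0,0],[0,0,1],0],[[0,0,0],[0,0,0.5],0],[[0,0,0],[0,0,0],0.5],[[0,0,0],[0,0,0],0.5],[[0,0,0],[0,0,0],0.5],[[0,0,0],[0,0,0],0.5],[[0,0,0],[0,0,-15],0.5],[[0,0,0],[0,0,-25],0.5],[[0,0,0],[0,0,-30],0.5],[[0,0,0],[0,0,-30],0.5]]'
python3 - <<'E'
from h import *
status()
print(fix(),totool([552.5,-183,165]))
w=ctrl.get_image("wrist"); save(w,"w10.png")
s=ctrl.get_image("scene"); 
cv2.imwrite("pics/s10z.png",cv2.resize(s["pixels"][200:310,140:280,::-1],None,fx=5,fy=5,interpolation=cv2.INTER_CUBIC))
E
```

```text
t: 10.82
ee_pos: [421.9, 379.6, 175.2]
orientation: [2.604, -1.734, -0.006]
ft_force: [0.6, 0.9, 0.3]
width: 43.8
t 10.82 p [421.9 379.6 175.2] tilt z [-0.0105 -0.0086 -0.9999] x [ 0.385 -0.923  0.004] w 43.8 F [0.6 0.9 0.3] q [0.71 0.42 1.79 0.   0.95 1.89]
[ 1.30336956e-02 -3.83709512e-03  1.66548230e-21] [569.48814676  96.09780469  13.67095124]
```

View pics/s10z.png

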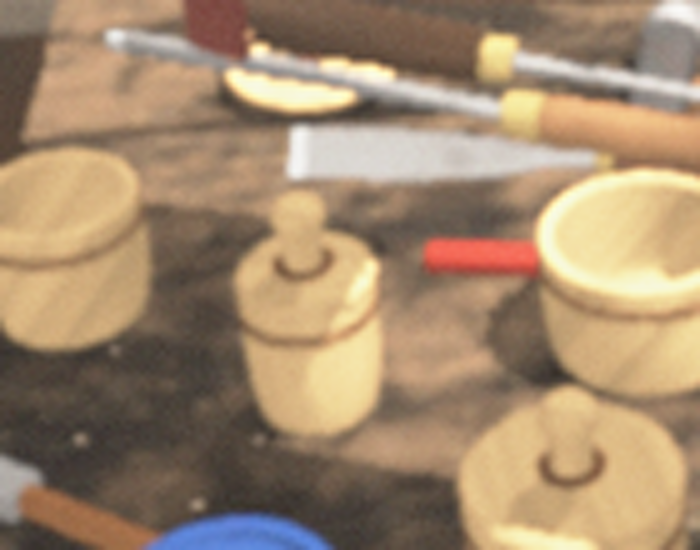

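View pics/w10.png

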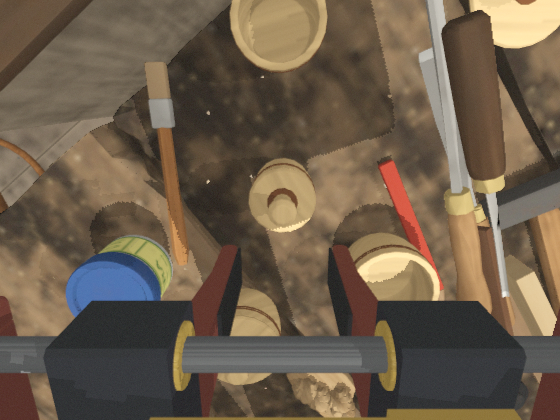

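```bash
python3 -m handwheel '[[[0.006,-0.002,0],[15,-12,0],0.5],[[0.006,-0.002,0],[28,-23,0],0.5],[[0,0,0],[30,-25,0],0.5],[[0,0,0],[30,-25,0],0.5],[[0,0,0],[30,-25,0],0.5],[[0,0,0],[26,-22,5],0.5],[[0,0,0],[16,-14,5],0.5],[[0,0,0],[8,-6,5],0.5],[[0,0,0],[0,0,0],0.5],[[0,0,0],[0,0,0],0.5]]'
python3 - <<'E'
from h import *
w=ctrl.get_image("wrist"); save(w,"w11.png"); status()
print("lid",np.round(circ(w,645,265,16.5,43),1),"mbox",np.round(circ(w,544,432,57,34),1))
for n in("large_lid","medium_box"):
  for r in ctrl.spot_point(w,n)[:2]: print(n,round(r["score"],2),cam2w(w,r["position"]).round(1))
print(fix())
E
```

```text
t: 11.75
ee_pos: [642.0, 267.1, 159.8]
orientation: [-2.61, 1.732, -0.001]
ft_force: [0.1, 1.2, 1.3]
width: 44.0
t 11.8 p [641.4 267.2 159.7] tilt z [ 0.005   0.0069 -1.    ] x [ 0.389 -0.921 -0.004] w 43.4 F [-0.  -0.1 -0.6] q [0.38 0.6  1.51 0.01 1.02 1.54]
lid [ 76.6 644.5 268. ] mbox [ 42.8 543.5 435. ]
large_lid 0.79 [640.9 268.5  -2. ]
medium_box 0.74 [540.3 435.5   4.4]
[-8.57783462e-03  4.50968559e-03 -3.32018903e-21]
```

View pics/w11.png

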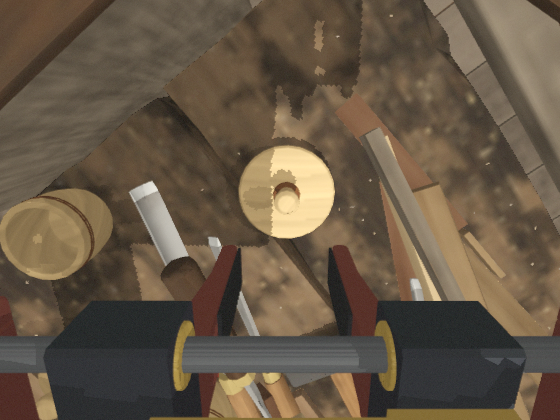

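```bash
python3 -m handwheel '[[[-0.004,0.002,0],[0,-1,12],0.5],[[-0.004,0.002,0],[0,-1,15],0.5],[[0,0,0],[0,0,15],0.5],[[0,0,0],[0,0,15],0.5],[[0,0,0],[0,0,15],0.5],[[0,0,0],[0,0,12],0.5],[[0,0,0],[0,0,8],0.5],[[0,0,0],[0,0,5],0.5],[[0,0,0],[0,0,0],0.5],[[0,0,0],[0,0,0],0.5]]'
python3 - <<'E'
from h import *
w=ctrl.get_image("wrist"); save(w,"w12.png"); status()
b=circ(w,645,267,16.5,43);print("lid",np.round(b,1)); print(totool([b[1],b[2],28]))
print(fix())
E
```

```text
t: 12.73
ee_pos: [637.1, 275.4, 54.2]
orientation: [2.626, -1.721, -0.003]
ft_force: [0.9, -1.3, -0.3]
width: 43.5
t 12.78 p [637.1 275.4  54.4] tilt z [-2.5e-03 -8.0e-04 -1.0e+00] x [ 0.399 -0.917 -0.   ] w 44.1 F [-1.3  0.6  0. ] q [0.39 0.73 1.55 0.   0.86 1.55]
lid [ 61.8 645.  269. ]
[ 9.00401696 -4.75708898 26.41430433]
[ 2.61928093e-03  2.46763113e-04 -1.35552055e-22]
```

View pics/w12.png

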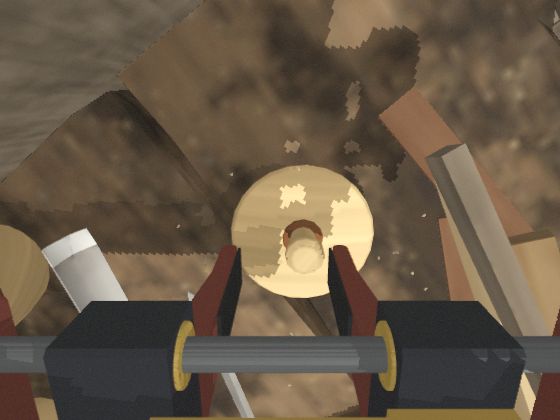

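```bash
python3 -m handwheel '[[[0.002,0,0],[4,-2,-1],0.5],[[0,0,0],[3,-2,0],0.5],[[0,0,0],[2,-1,0],0.5],[[0,0,0],[0,0,4],0.5],[[0,0,0],[0,0,5],0.5],[[0,0,0],[0,0,5],0.5],[[0,0,0],[0,0,5],0.5],[[0,0,0],[0,0,4],0.5],[[0,0,0],[0,0,0],0.5],[[0,0,0],[0,0,0],0.5]]'
python3 - <<'E'
from h import *
w=ctrl.get_image("wrist"); save(w,"w13.png"); status()
b=circ(w,645,267,16.5,43);print("lid",np.round(b,1)); print(totool([b[1],b[2],28]))
print(fix())
E
```

```text
t: 13.62
ee_pos: [648.7, 268.7, 33.4]
orientation: [-2.623, 1.721, -0.005]
ft_force: [-0.9, 0.2, -0.1]
width: 44.6
t 13.67 p [648.5 268.6  33.3] tilt z [ 0.0046  0.002  -1.    ] x [ 0.398 -0.917  0.   ] w 44.0 F [ 0.1 -1.   1.1] q [0.38 0.77 1.53 0.   0.83 1.54]
lid [ 54.4 645.5 269. ]
[-1.57205905  2.64173354  5.33517498]
[-4.96241396e-03 -1.29867964e-06  3.56865198e-22]
```

View pics/w13.png

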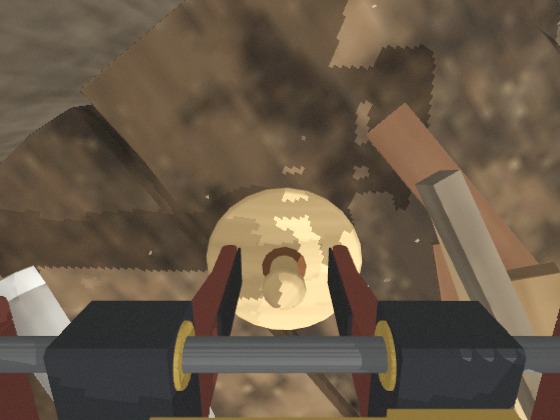

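```bash
python3 -m handwheel '[[[-0.004,0,0],[-0.5,1,2],0.5],[[0,0,0],[-0.5,1,2],0.4],[[0,0,0],[0,0.5,1],0.3],[[0,0,0],[0,0,0],0],[[0,0,0],[0,0,0],0],[[0,0,0],[0,0,0],0],[[0,0,0],[0,0,0],0],[[0,0,0],[0,0,0],0],[[0,0,0],[0,0,0],0],[[0,0,0],[0,0,0],0]]'
python3 - <<'E'
from h import *
status();print(fix())
E
```

```text
t: 14.5
ee_pos: [645.7, 268.9, 28.4]
orientation: [-2.626, 1.722, -0.001]
ft_force: [-0.3, 0.1, 0.1]
width: 19.2
t 14.5 p [645.7 268.9  28.4] tilt z [ 1.2e-03  5.0e-04 -1.0e+00] x [ 0.399 -0.917 -0.   ] w 19.2 F [-0.3  0.1  0.1] q [0.38 0.77 1.54 0.   0.83 1.54]
[-1.27488498e-03  7.30406136e-06  4.64897658e-23]
```

```bash
python3 -m handwheel '[[[0,0,0],[0,0,-6],0],[[0,0,0],[0,0,-12],0],[[0,0,0],[0,0,-18],0],[[0,0,0],[0,0,-24],0],[[0,0,0],[0,0,-24],0],[[0,0,0],[0,0,-20],0],[[0,0,0],[0,0,-12],0],[[0,0,0],[0,0,-6],0],[[0,0,0],[0,0,0],0],[[0,0,0],[0,0,0],0]]'
python3 - <<'E'
from h import *
status();print(fix(),totool([323,235,150]))
E
```

```text
t: 15.33
ee_pos: [645.5, 268.7, 161.8]
orientation: [-2.625, 1.721, -0.003]
ft_force: [-0.4, -0.3, -0.6]
width: 19.3
t 15.33 p [645.5 268.7 161.8] tilt z [ 0.0027  0.0011 -1.    ] x [ 0.399 -0.917  0.   ] w 19.3 F [-0.4 -0.3 -0.6] q [0.38 0.6  1.5  0.   1.04 1.54]
[-2.90280117e-03 -5.96503444e-05 -1.31013742e-22] [-97.59939567 309.29732025  10.9289984 ]
```

```bash
python3 -m handwheel '[[[-0.003,0,0],[-6,18,0],0],[[0,0,0],[-10,32,0],0],[[0,0,0],[-12,38,0],0],[[0,0,0],[-12,38,0],0],[[0,0,0],[-12,38,0],0],[[0,0,0],[-12,38,0],0],[[0,0,0],[-12,38,0],0],[[0,0,0],[-10,32,0],0],[[0,0,0],[-7,22,0],0],[[0,0,0],[-4,12,0],0]]'
python3 -m handwheel '[[[0,0,0],[0,0,0],0],[[0,0,0],[0,0,0],0],[[0,0,0],[0,0,0],0],[[0,0,0],[0,0,0],0],[[0,0,0],[0,0,0],0],[[0,0,0],[0,0,0],0],[[0,0,0],[0,0,0],0],[[0,0,0],[0,0,0],0],[[0,0,0],[0,0,0],0],[[0,0,0],[0,0,0],0]]'
python3 - <<'E'
from h import *
w=ctrl.get_image("wrist"); save(w,"w14.png"); status()
for zz in (52,54,56):print("lbox",np.round(circ(w,378.5,257,zz,42),1))
for r in ctrl.spot_point(w,"large_box")[:2]: print(round(r["score"],2),cam2w(w,r["position"]).round(1))
b=circ(w,378.5,257,54,42)
o,p,R=pose();print("cap",np.round(circ(w,p[0],p[1],p[2]-12,43),1))
print(fix(),totool([b[1],b[2],100]))
E
```

```text
t: 16.17
ee_pos: [309.9, 228.7, 150.3]
orientation: [2.611, -1.719, -0.011]
ft_force: [-0.3, -0.0, -0.2]
width: 19.3
t: 17.0
ee_pos: [311.0, 228.4, 148.2]
orientation: [2.607, -1.718, -0.013]
ft_force: [0.2, 0.5, -0.9]
width: 19.1
t 17.05 p [311.  228.4 148.2] tilt z [-0.0175 -0.0116 -0.9998] x [ 0.395 -0.919  0.004] w 19.2 F [ 0.2 -0.2 -1. ] q [0.6  0.22 2.18 0.   0.76 1.77]
lbox [ 74.3 379.  257.5]
lbox [ 73.  379.  257.5]
lbox [ 70.5 379.  257.5]
0.9 [ 3.795e+02  2.550e+02 -2.000e-01]
cap [ 50.1 309.9 229.4]
[ 2.06226880e-02 -3.77660255e-03  1.00550149e-20] [-5.80704593e-02 -7.50385113e+01  4.66409056e+01]
```

View pics/w14.png

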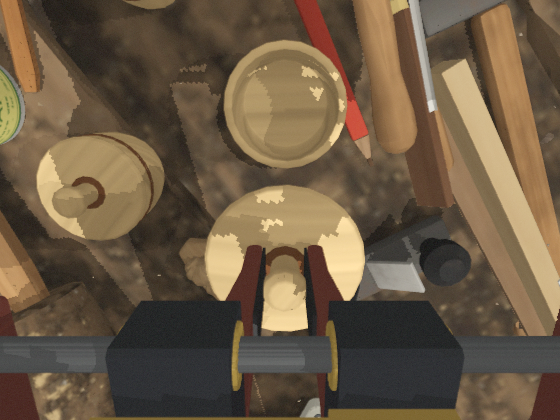

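```bash
python3 -m handwheel '[[[0.007,-0.001,0],[0,-6,0],0],[[0.007,-0.001,0],[0,-12,0],0],[[0.006,-0.001,0],[0,-16,0],0],[[0,0,0],[0,-16,4],0],[[0,0,0],[0,-12,8],0],[[0,0,0],[0,-8,10],0],[[0,0,0],[0,-5,8],0],[[0,0,0],[0,0,5],0],[[0,0,0],[0,0,3],0],[[0,0,0],[0,0,0],0]]'
python3 - <<'E'
from h import *
w=ctrl.get_image("wrist"); save(w,"w15.png"); status()
print(fix(),totool([379,257.5,73.4]))
print(np.round(circ(w,379,257.5,54,42),1))
s=ctrl.get_image("scene"); 
cv2.imwrite("pics/s15z.png",cv2.resize(s["pixels"][200:310,200:340,::-1],None,fx=5,fy=5,interpolation=cv2.INTER_CUBIC))
E
```

```text
t: 17.93
ee_pos: [389.2, 262.2, 108.3]
orientation: [-2.618, 1.723, -0.007]
ft_force: [-0.2, 0.2, 0.0]
width: 18.9
t 17.98 p [389.1 262.2 108.5] tilt z [ 0.0074  0.0036 -1.    ] x [ 0.395 -0.919 -0.   ] w 19.3 F [ 0.6  0.4 -0.5] q [ 0.57  0.39  2.05 -0.    0.69  1.73]
[-8.20536578e-03  3.43215678e-04 -8.93287590e-22] [ 0.32277489 11.38381685 35.05615199]
[ 21.8 369.  266.5]
```

View pics/s15z.png

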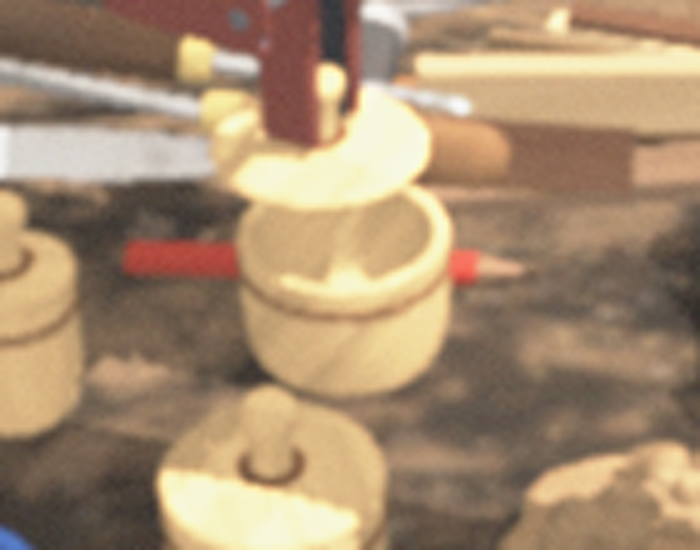

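```bash
python3 -m handwheel '[[[-0.004,0,0],[0,3,0],0],[[-0.004,0,0],[0,3,0],0],[[0,0,0],[0,3,2],0],[[0,0,0],[0,1,3],0],[[0,0,0],[0,0,4],0],[[0,0,0],[0,0,3],0],[[0,0,0],[0,0,2],0],[[0,0,0],[0,0,0],0],[[0,0,0],[0,0,0],0],[[0,0,0],[0,0,0],0]]'
python3 - <<'E'
from h import *
w=ctrl.get_image("wrist"); save(w,"w16.png"); status()
print(fix(),totool([379,257.5,73.4]))
s=ctrl.get_image("scene"); 
cv2.imwrite("pics/s16z.png",cv2.resize(s["pixels"][200:310,200:340,::-1],None,fx=5,fy=5,interpolation=cv2.INTER_CUBIC))
E
```

```text
t: 18.87
ee_pos: [378.1, 257.7, 94.8]
orientation: [-2.624, 1.725, -0.0]
ft_force: [-0.5, -0.9, -0.9]
width: 19.7
t 18.92 p [378.1 257.7  94.8] tilt z [ 0.0011  0.0012 -1.    ] x [ 0.396 -0.918 -0.001] w 19.5 F [ 0.  -0.1 -1. ] q [0.57 0.41 2.08 0.   0.65 1.73]
[-1.45607202e-03  6.86147930e-04 -3.49061875e-23] [ 0.58214936 -0.69876448 21.42608131]
```

View pics/s16z.png

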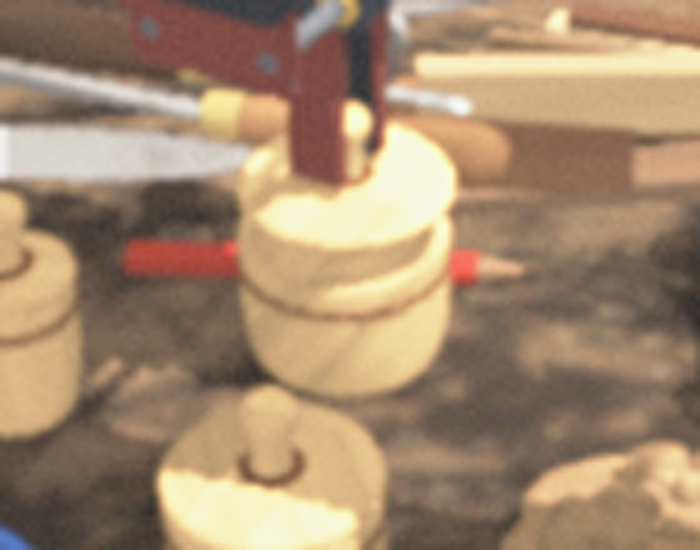

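View pics/w16.png

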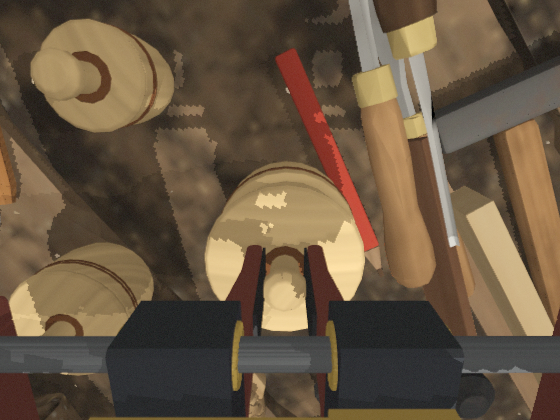

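```bash
python3 -m handwheel '[[[-0.001,0,0],[0.5,-0.5,2],0],[[0,0,0],[0,0,4],0],[[0,0,0],[0,0,3],0],[[0,0,0],[0,0,3],0],[[0,0,0],[0,0,2],0],[[0,0,0],[0,0,2],0],[[0,0,0],[0,0,2],0],[[0,0,0],[0,0,1],0],[[0,0,0],[0,0,0],0],[[0,0,0],[0,0,0],0]]'
python3 - <<'E'
from h import *
status()
print(fix(),totool([379,257.5,73.4]))
s=ctrl.get_image("scene"); 
cv2.imwrite("pics/s17z.png",cv2.resize(s["pixels"][200:310,200:340,::-1],None,fx=5,fy=5,interpolation=cv2.INTER_CUBIC))
E
```

```text
t: 19.8
ee_pos: [379.1, 257.5, 73.7]
orientation: [-2.624, 1.726, 0.001]
ft_force: [0.8, 1.0, -0.4]
width: 19.3
t 19.8 p [379.1 257.5  73.7] tilt z [ 2.e-04  9.e-04 -1.e+00] x [ 0.396 -0.918 -0.001] w 19.3 F [ 0.8  1.  -0.4] q [0.57 0.45 2.08 0.   0.6  1.73]
[-5.20291978e-04  7.35278897e-04  1.14462262e-23] [0.01906866 0.07933061 0.29366109]
```

View pics/s17z.png

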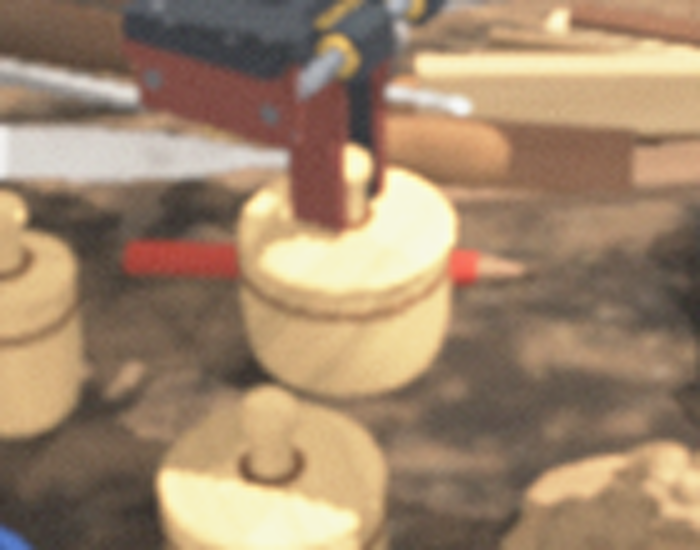

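```bash
python3 -m handwheel '[[[0,0,0],[0,0,0.5],0],[[0,0,0],[0,0,0],0.5],[[0,0,0],[0,0,0],0.5],[[0,0,0],[0,0,0],0.5],[[0,0,0],[0,0,0],0.5],[[0,0,0],[0,0,-12],0.5],[[0,0,0],[0,0,-20],0.5],[[0,0,0],[0,0,-28],0.5],[[0,0,0],[0,0,-25],0.5],[[0,0,0],[0,0,-12],0.5]]'
python3 - <<'E'
from h import *
status()
print(fix(),totool([552.5,-183,165]))
s=ctrl.get_image("scene"); 
cv2.imwrite("pics/s18z.png",cv2.resize(s["pixels"][200:310,200:340,::-1],None,fx=5,fy=5,interpolation=cv2.INTER_CUBIC))
E
```

```text
t: 20.68
ee_pos: [377.0, 256.2, 171.3]
orientation: [2.62, -1.723, -0.005]
ft_force: [0.1, 0.1, 0.2]
width: 44.0
t 20.68 p [377.  256.2 171.3] tilt z [-0.0062 -0.0032 -1.    ] x [ 0.396 -0.918  0.   ] w 44.0 F [0.1 0.1 0.2] q [0.57 0.27 2.04 0.   0.84 1.73]
[ 6.92770535e-03 -4.89366540e-04  5.50769740e-22] [472.74084433  12.72756181   6.58309117]
```

View pics/s18z.png

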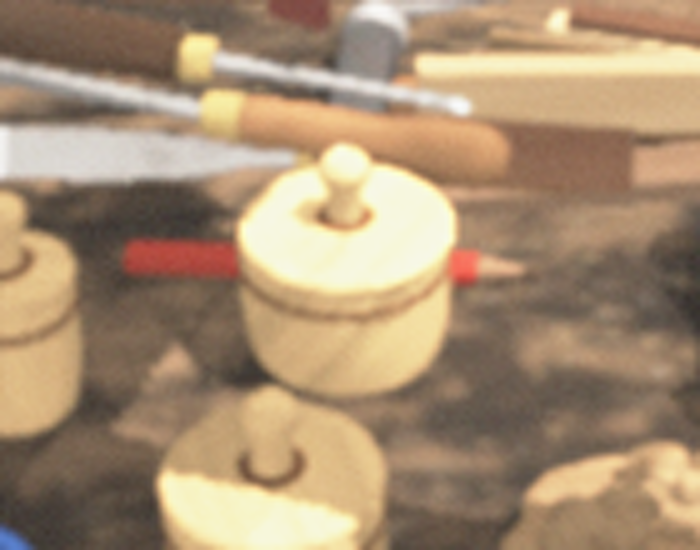

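```bash
python3 -m handwheel '[[[0.004,0,0],[20,0,0],0.5],[[0.003,0,0],[32,1,0],0.5],[[0,0,0],[38,1,0],0.5],[[0,0,0],[38,1,0],0.5],[[0,0,0],[38,1,0],0.5],[[0,0,0],[38,1,0],0.5],[[0,0,0],[38,1,0],0.5],[[0,0,0],[38,1,0],0.5],[[0,0,0],[38,1,0],0.5],[[0,0,0],[38,1,0],0.5]]'
python3 - <<'E'
from h import *
status();print(fix(),totool([552.5,-183,160]))
E
```

```text
t: 21.57
ee_pos: [514.8, -81.4, 169.6]
orientation: [-2.628, 1.706, -0.003]
ft_force: [-0.1, 0.4, 0.6]
width: 43.6
t 21.57 p [514.8 -81.4 169.6] tilt z [ 0.0062  0.0057 -1.    ] x [ 0.407 -0.913 -0.003] w 43.6 F [-0.1  0.4  0.6] q [-0.18  0.35  1.91  0.01  0.87  0.96]
[-8.03150608e-03  2.69977428e-03 -1.82724871e-21] [108.19687428   6.97895784   9.29297824]
```

```bash
python3 -m handwheel '[[[-0.004,0.001,0],[28,1,0],0.5],[[-0.004,0.001,0],[24,1,0],0.5],[[0,0,0],[18,1,0],0.5],[[0,0,0],[12,1,0],0.5],[[0,0,0],[8,0,0],0.5],[[0,0,0],[4,0,0],0.5],[[0,0,0],[0,0,0],0.5],[[0,0,0],[0,0,0],0.5],[[0,0,0],[0,0,0],0.5],[[0,0,0],[0,0,0],0.5]]'
python3 - <<'E'
from h import *
w=ctrl.get_image("wrist"); save(w,"w20.png"); status()
b=circ(w,553,-183,16.5,35);print("lid",np.round(b,1))
print(fix(),totool([b[1],b[2],28]))
E
```

```text
t: 22.4
ee_pos: [549.6, -178.3, 163.7]
orientation: [2.629, -1.718, -0.008]
ft_force: [-0.2, -0.2, -0.6]
width: 44.2
t 22.45 p [ 549.6 -178.2  163.7] tilt z [-0.0049  0.0018 -1.    ] x [ 0.401 -0.916 -0.004] w 44.5 F [-0.5 -0.6 -0.4] q [-0.33  0.44  1.78  0.    0.92  0.82]
lid [  74.7  555.  -181. ]
[ 3.81902734e-03  3.61163582e-03 -5.56867461e-22] [  5.20927908  -4.33153398 135.66529555]
```

View pics/w20.png

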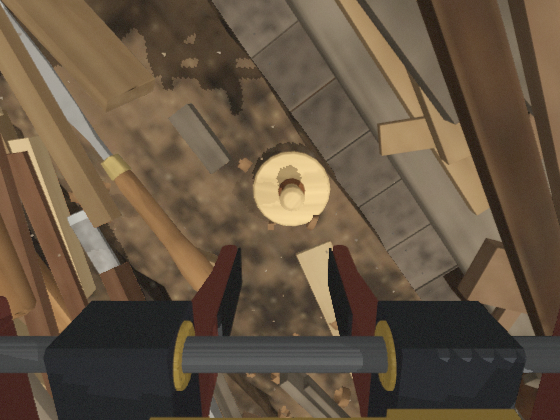

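```bash
python3 -m handwheel '[[[0.002,0.002,0],[2,-2,4],0.5],[[0.002,0.002,0],[2,-1,8],0.5],[[0,0,0],[1,-1,13],0.4],[[0,0,0],[0,0,16],0.4],[[0,0,0],[0,0,16],0.4],[[0,0,0],[0,0,14],0.4],[[0,0,0],[0,0,10],0.4],[[0,0,0],[0,0,6],0.4],[[0,0,0],[0,0,2],0.4],[[0,0,0],[0,0,0],0.4]]'
python3 - <<'E'
from h import *
w=ctrl.get_image("wrist"); save(w,"w21.png"); status()
b=circ(w,553,-183,16.5,35);print("lid",np.round(b,1))
print(fix(),totool([b[1],b[2],29]))
s=ctrl.get_image("scene"); save(s,"s21.png")
E
```

```text
t: 23.28
ee_pos: [557.1, -179.3, 68.4]
orientation: [-2.632, 1.713, -0.006]
ft_force: [-0.3, -0.0, 0.4]
width: 35.6
t 23.33 p [ 557.2 -179.4   68.7] tilt z [ 0.0043 -0.0015 -1.    ] x [ 0.405 -0.914  0.003] w 35.6 F [-0.4  0.  -0.3] q [-0.33  0.59  1.81 -0.    0.74  0.82]
lid [  55.6  555.5 -180.5]
[-3.27589660e-03 -3.10183242e-03 -3.78364488e-22] [ 0.19049128  2.17211554 39.72066071]
```

View pics/w21.png

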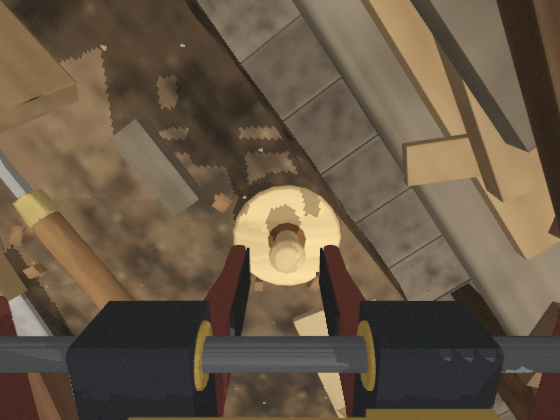

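View pics/s21.png

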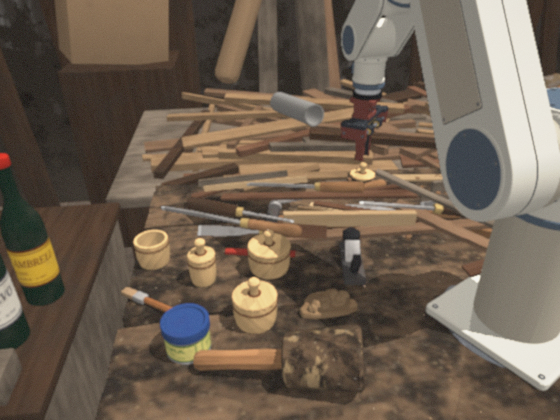

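```bash
python3 -m handwheel '[[[-0.003,-0.003,0],[0,1,2],0.4],[[0,0,0],[0,1,4],0.4],[[0,0,0],[0,0,6],0.4],[[0,0,0],[0,0,6],0.4],[[0,0,0],[0,0,5],0.4],[[0,0,0],[0,0,4],0.4],[[0,0,0],[0,0,3],0.4],[[0,0,0],[0,0,1],0.4],[[0,0,0],[0,0,0],0.4],[[0,0,0],[0,0,0],0.4]]'
python3 - <<'E'
from h import *
w=ctrl.get_image("wrist"); save(w,"w22.png"); status()
b=circ(w,555,-181,16.5,35,span=6);print("lid",np.round(b,1))
print(fix(),totool([b[1],b[2],29]))
E
```

```text
t: 24.22
ee_pos: [557.2, -181.1, 37.1]
orientation: [-2.632, 1.713, -0.007]
ft_force: [-0.4, -0.0, 0.1]
width: 35.7
t 24.27 p [ 557.2 -181.1   37.2] tilt z [ 0.0047 -0.0015 -1.    ] x [ 0.405 -0.914  0.003] w 34.9 F [-0.5 -0.7  0.1] q [-0.33  0.64  1.81  0.    0.68  0.82]
lid [  47.3  556.  -180.5]
[-3.73521133e-03 -3.27670049e-03 -1.11351683e-22] [-1.06119797  0.92723299  8.15422033]
```

View pics/w22.png

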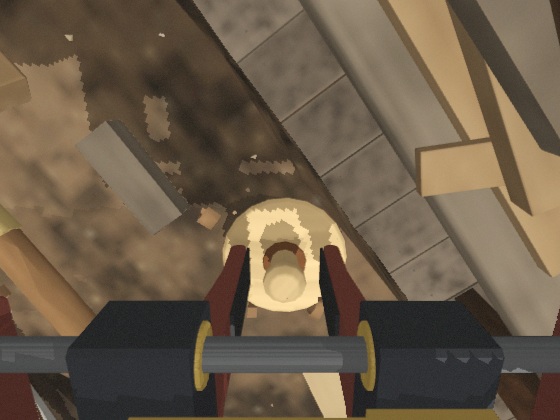

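```bash
python3 -m handwheel '[[[-0.003,-0.003,0],[-0.5,1,3],0.4],[[0,0,0],[0,0.5,3],0.35],[[0,0,0],[0,0,2],0.3],[[0,0,0],[0,0,0],0],[[0,0,0],[0,0,0],0],[[0,0,0],[0,0,0],0],[[0,0,0],[0,0,0],0],[[0,0,0],[0,0,0],0],[[0,0,0],[0,0,0],0],[[0,0,0],[0,0,0],0]]'
python3 - <<'E'
from h import *
status();print(fix())
E
```

```text
t: 25.1
ee_pos: [556.0, -181.4, 29.1]
orientation: [-2.632, 1.714, -0.002]
ft_force: [0.1, -0.7, -0.7]
width: 19.3
t 25.1 p [ 556.  -181.4   29.1] tilt z [ 1.7e-03 -3.0e-04 -1.0e+00] x [ 0.405 -0.914  0.001] w 19.3 F [ 0.1 -0.7 -0.7] q [-0.34  0.66  1.81  0.    0.67  0.82]
[-1.41420270e-03 -9.05852636e-04 -2.15441108e-23]
```

```bash
python3 -m handwheel '[[[0,0,0],[0,0,-6],0],[[0,0,0],[0,0,-12],0],[[0,0,0],[0,0,-18],0],[[0,0,0],[0,0,-24],0],[[0,0,0],[0,0,-24],0],[[0,0,0],[0,0,-20],0],[[0,0,0],[0,0,-12],0],[[0,0,0],[0,0,-6],0],[[0,0,0],[0,0,0],0],[[0,0,0],[0,0,0],0]]'
python3 - <<'E'
from h import *
status();print(fix(),totool([485,408,160]))
E
```

```text
t: 25.93
ee_pos: [555.6, -181.3, 163.6]
orientation: [-2.632, 1.713, -0.006]
ft_force: [0.1, -0.5, -0.5]
width: 19.1
t 25.93 p [ 555.6 -181.3  163.6] tilt z [ 0.0038 -0.001  -1.    ] x [ 0.405 -0.914  0.002] w 19.1 F [ 0.1 -0.5 -0.5] q [-0.34  0.45  1.77  0.    0.92  0.82]
[-3.06581028e-03 -2.44180776e-03 -1.54141023e-22] [-567.38759019 -174.01177533    2.71000757]
```

```bash
python3 - <<'E'
from h import *
import pickle
top,_=pickle.load(open("im2.pkl","rb"))
s=ctrl.get_image("scene")
cv2.imwrite("pics/sz.png",cv2.resize(s["pixels"][150:420,0:200,::-1],None,fx=2.2,fy=2.2))
cv2.imwrite("pics/tz.png",cv2.resize(top["pixels"][60:300,0:230,::-1],None,fx=2.4,fy=2.4))
E
```

```text
(no output)
```

View pics/sz.png

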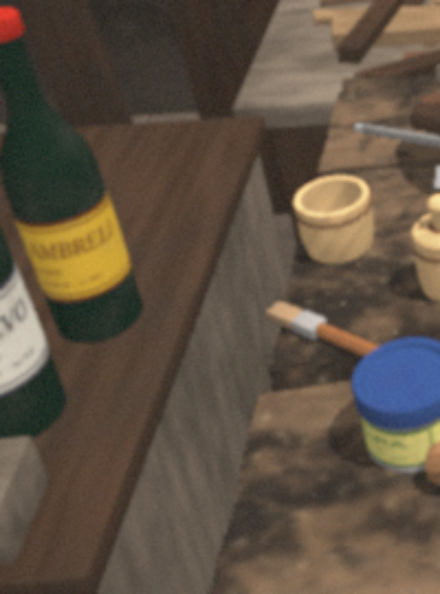

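View pics/tz.png

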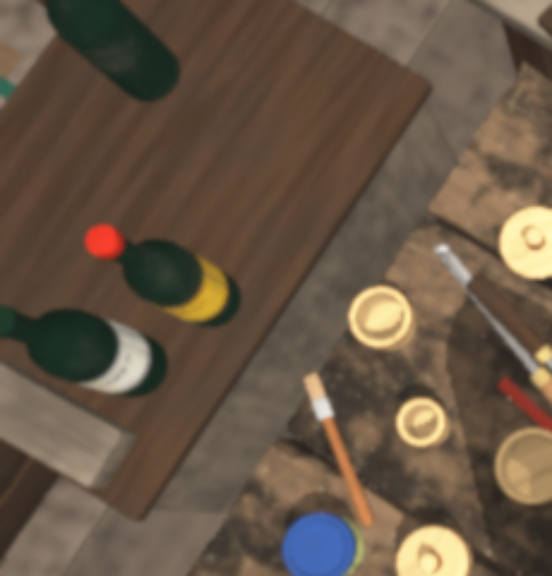

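```bash
python3 - <<'E'
from h import *
import pickle
top,_=pickle.load(open("im2.pkl","rb")); s=ctrl.get_image("scene")
P=lambda im:np.array(im["camera_matrix"])@np.c_[cv2.Rodrigues(np.array(im["rvec"],float))[0],np.array(im["tvec"],float).ravel()]
X=cv2.triangulatePoints(P(top),P(s),np.array([[179.],[96.7]]),np.array([[119.],[204.5]])).ravel();X=X[:3]/X[3];print(X)
z=X[2];a=pix2w(top,179,96.7,z);b=pix2w(top,58.3,276.7,z);print(a,b)
d=(b-a)[:2];d/=np.linalg.norm(d);n=np.array([-d[1],d[0]])
for p in [(543.5,435),(500,516),(487,410)]: print(p, n@(np.array(p)-a[:2]))
c=np.array([543.5,435])
for e in (.405,-.914),(-.405,.914): print(n@(c+89*np.array(e)-a[:2]))
print(n)
E
```

```text
[839.77928698 403.54804313 -10.91632873]
[838.96239435 401.99332274 -10.91632873] [311.52918662 706.374013   -10.91632873]
(543.5, 435) 119.09504922192548
(500, 516) 70.68220500913955
(487, 410) 168.98879208564765
171.53384959152154
66.65624885232943
[-0.49983617 -0.86611997]
```

```bash
python3 -m handwheel '[[[-0.003,-0.002,0],[-18,-5,0],0],[[0,0,0],[-30,-9,0],0],[[0,0,0],[-36,-11,0],0],[[0,0,0],[-36,-11,0],0],[[0,0,0],[-36,-11,0],0],[[0,0,0],[-36,-11,0],0],[[0,0,0],[-36,-11,0],0],[[0,0,0],[-36,-11,0],0],[[0,0,0],[-36,-11,0],0],[[0,0,0],[-36,-11,0],0]]'
python3 - <<'E'
from h import *
status();print(fix(),totool([487,410,160]))
E
```

```text
t: 26.87
ee_pos: [506.7, 174.1, 151.7]
orientation: [2.612, -1.724, -0.022]
ft_force: [1.1, 0.3, -1.1]
width: 19.4
t 26.87 p [506.7 174.1 151.7] tilt z [-0.0185 -0.0022 -0.9998] x [ 0.393 -0.92  -0.005] w 19.4 F [ 1.1  0.3 -1.1] q [0.31 0.41 1.87 0.   0.88 1.47]
[1.79095322e-02 5.27954957e-03 1.05013744e-21] [-224.68594316  -74.50624585   -8.48086941]
```

```bash
python3 -m handwheel '[[[0.009,0.002,0],[-35,-11,-2],0],[[0.009,0.002,0],[-35,-11,-2],0],[[0,0,0],[-34,-11,-2],0],[[0,0,0],[-32,-10,-2],0],[[0,0,0],[-28,-9,0],0],[[0,0,0],[-22,-7,0],0],[[0,0,0],[-15,-5,0],0],[[0,0,0],[-8,-4,0],0],[[0,0,0],[-4,-2,0],0],[[0,0,0],[0,0,0],0]]'
python3 -m handwheel '[[[0,0,0],[0,0,0],0],[[0,0,0],[0,0,0],0],[[0,0,0],[0,0,0],0],[[0,0,0],[0,0,0],0],[[0,0,0],[0,0,0],0],[[0,0,0],[0,0,0],0],[[0,0,0],[0,0,0],0],[[0,0,0],[0,0,0],0],[[0,0,0],[0,0,0],0],[[0,0,0],[0,0,0],0]]'
python3 - <<'E'
from h import *
w=ctrl.get_image("wrist"); save(w,"w24.png"); status()
b=circ(w,544,434,57,34); print(np.round(b,1))
for r in ctrl.spot_point(w,"medium_box")[:2]: print(round(r["score"],2),cam2w(w,r["position"]).round(1))
o,p,R=pose();print("cap",np.round(circ(w,p[0],p[1],p[2]-12.6,35),1))
print(fix(),totool([b[1],b[2],105]))
E
```

```text
t: 27.7
ee_pos: [476.0, 413.3, 146.6]
orientation: [2.616, -1.71, -0.015]
ft_force: [-0.7, -0.9, -0.4]
width: 19.4
t: 28.53
ee_pos: [477.2, 407.3, 146.0]
orientation: [2.608, -1.715, -0.015]
ft_force: [-0.5, -0.2, -0.7]
width: 19.4
t 28.58 p [477.2 407.4 146. ] tilt z [-0.019  -0.0112 -0.9998] x [ 0.396 -0.918  0.003] w 19.1 F [ 0.4 -0.4 -0.8] q [0.69 0.54 1.66 0.   0.96 1.85]
[ 86.  542.5 435. ]
0.9 [541.  433.6   6.6]
cap [ 47.6 475.6 407.4]
[ 2.20074210e-02 -2.79365297e-03  1.18020057e-21] [  0.41953458 -71.87250626  39.33949274]
```

View pics/w24.png

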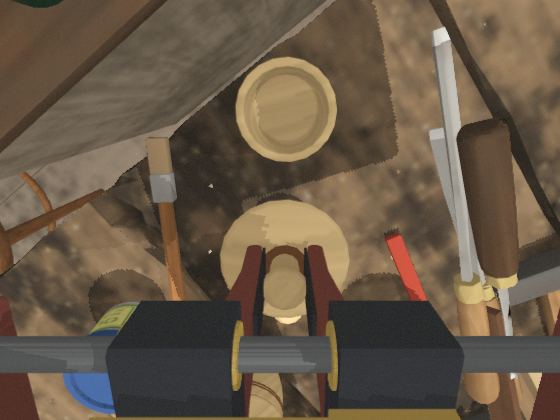

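```bash
python3 -m handwheel '[[[0.008,-0.001,0],[0,-6,0],0],[[0.007,-0.001,0],[0,-12,0],0],[[0.006,-0.001,0],[0,-14,0],0],[[0,0,0],[0,-12,4],0],[[0,0,0],[0,-9,7],0],[[0,0,0],[0,-6,9],0],[[0,0,0],[0,-3,8],0],[[0,0,0],[0,0,5],0],[[0,0,0],[0,0,2],0],[[0,0,0],[0,0,0],0]]'
python3 - <<'E'
from h import *
status()
print(fix(),totool([542.7,435,77.1]))
E
```

```text
t: 29.47
ee_pos: [539.8, 434.6, 105.9]
orientation: [-2.624, 1.725, -0.001]
ft_force: [-0.1, -0.6, -0.0]
width: 19.4
t 29.47 p [539.8 434.6 105.9] tilt z [ 0.0015  0.0011 -1.    ] x [ 0.397 -0.918 -0.   ] w 19.4 F [-0.1 -0.6 -0. ] q [ 0.66  0.66  1.54 -0.    0.94  1.82]
[-1.81428668e-03  3.70688661e-04 -2.70867965e-23] [ 0.78302218 -2.73930118 28.84024004]
```

```bash
python3 -m handwheel '[[[-0.002,0,0],[0.5,-1,0],0],[[0,0,0],[0,-1,2],0],[[0,0,0],[0,0,3],0],[[0,0,0],[0,0,3],0],[[0,0,0],[0,0,2],0],[[0,0,0],[0,0,1],0],[[0,0,0],[0,0,0],0],[[0,0,0],[0,0,0],0],[[0,0,0],[0,0,0],0],[[0,0,0],[0,0,0],0]]'
python3 - <<'E'
from h import *
w=ctrl.get_image("wrist"); save(w,"w26.png"); status()
print(fix(),totool([542.7,435,77.1]))
s=ctrl.get_image("scene"); 
cv2.imwrite("pics/s26z.png",cv2.resize(s["pixels"][190:300,100:240,::-1],None,fx=5,fy=5,interpolation=cv2.INTER_CUBIC))
E
```

```text
t: 30.3
ee_pos: [540.9, 434.9, 94.9]
orientation: [-2.626, 1.724, 0.001]
ft_force: [-0.2, 0.5, -1.1]
width: 19.3
t 30.35 p [540.9 434.8  94.9] tilt z [-4.e-04  3.e-04 -1.e+00] x [ 0.397 -0.918 -0.   ] w 19.3 F [-0.2 -0.4 -0.8] q [0.66 0.68 1.54 0.   0.92 1.82]
[ 2.62445052e-04  4.36040229e-04 -7.97315804e-24] [ 0.57309636 -1.69575901 17.78640801]
```

View pics/s26z.png

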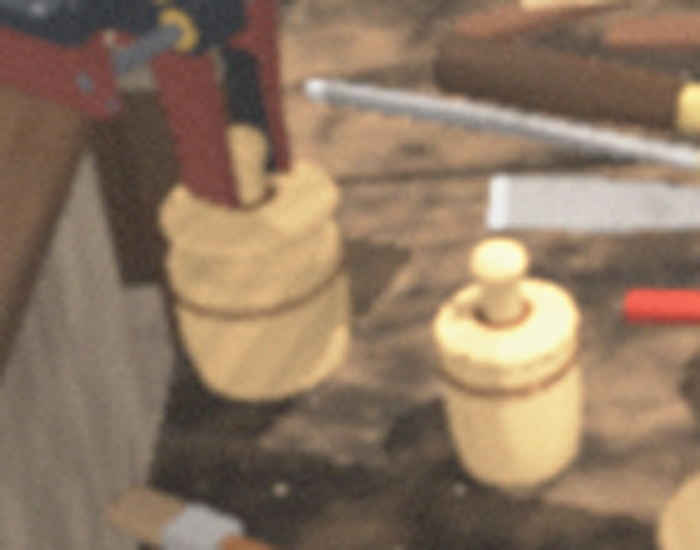

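View pics/w26.png

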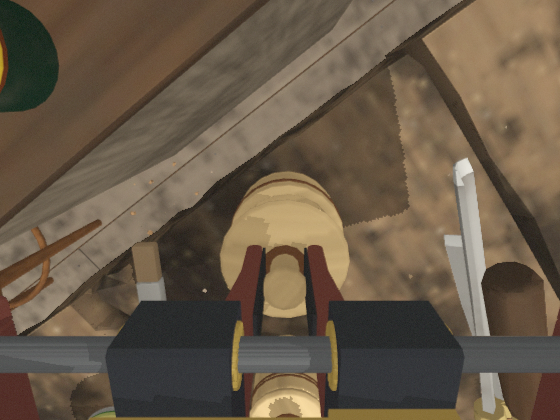

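```bash
python3 -m handwheel '[[[0,0,0],[0.5,-1,0],0],[[0,0,0],[0.4,-0.7,2],0],[[0,0,0],[0,0,3],0],[[0,0,0],[0,0,3],0],[[0,0,0],[0,0,2],0],[[0,0,0],[0,0,2],0],[[0,0,0],[0,0,2],0],[[0,0,0],[0,0,1.5],0],[[0,0,0],[0,0,0],0],[[0,0,0],[0,0,0],0]]'
python3 - <<'E'
from h import *
status()
print(fix(),totool([542.7,435,77.1]))
s=ctrl.get_image("scene"); 
cv2.imwrite("pics/s27z.png",cv2.resize(s["pixels"][190:300,100:240,::-1],None,fx=5,fy=5,interpolation=cv2.INTER_CUBIC))
E
```

```text
t: 31.23
ee_pos: [543.0, 434.6, 77.3]
orientation: [2.626, -1.724, -0.001]
ft_force: [-0.2, -0.0, 0.1]
width: 19.3
t 31.23 p [543.  434.6  77.3] tilt z [-7.e-04  1.e-04 -1.e+00] x [ 0.397 -0.918 -0.   ] w 19.3 F [-0.2 -0.   0.1] q [0.66 0.7  1.54 0.   0.9  1.82]
[5.55132711e-04 3.76972780e-04 7.65062395e-25] [-0.45766668  0.15019853  0.20034758]
```

View pics/s27z.png

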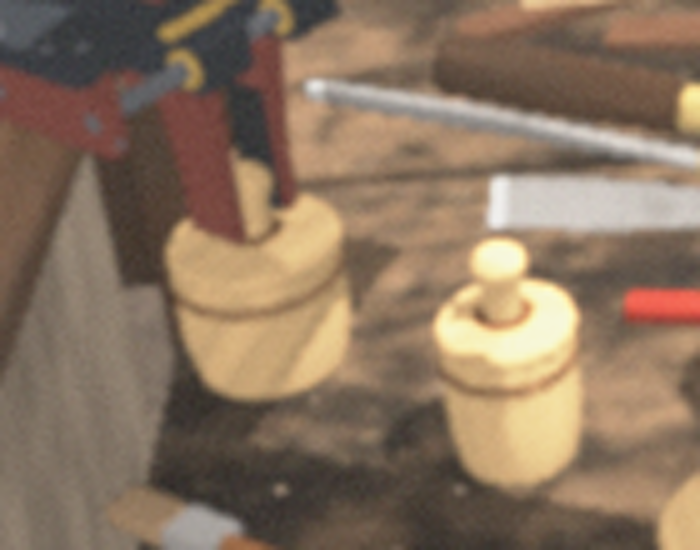

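```bash
python3 -m handwheel '[[[0,0,0],[0,0,0.5],0],[[0,0,0],[0,0,0],0.5],[[0,0,0],[0,0,0],0.5],[[0,0,0],[0,0,0],0.5],[[0,0,0],[0,0,0],0.5],[[0,0,0],[0,0,-12],0.5],[[0,0,0],[0,0,-20],0.5],[[0,0,0],[0,0,-28],0.5],[[0,0,0],[0,0,-25],0.5],[[0,0,0],[0,0,-12],0.5]]'
python3 -m handwheel '[[[0,0,0],[0,10,0],0.5],[[0,0,0],[0,20,0],0.5],[[0,0,0],[0,25,0],0.5],[[0,0,0],[0,25,0],0.5],[[0,0,0],[0,20,0],0.5],[[0,0,0],[0,10,0],0.5],[[0,0,0],[0,5,0],0.5],[[0,0,0],[0,0,0],0.5],[[0,0,0],[0,0,0],0.5],[[0,0,0],[0,0,0],0.5]]'
python3 - <<'E'
from h import *
w=ctrl.get_image("wrist"); save(w,"w28.png"); status()
s=ctrl.get_image("scene"); save(s,"s28.png"); t=ctrl.get_image("top"); save(t,"t28.png")
cv2.imwrite("pics/s28z.png",cv2.resize(s["pixels"][210:310,110:310,::-1],None,fx=4,fy=4,interpolation=cv2.INTER_CUBIC))
for n,x,y,z,r in [("small",425,382.5,67.5,27),("medium",542.7,435,64.5,35),("large",379,257.5,61.5,43)]:
    print(n,"w",np.round(circ(w,x,y,z,r,span=8),1),"t",np.round(circ(t,x,y,z,r,span=8),1),"s",np.round(circ(s,x,y,z,r,span=8),1))
    for im in (w,s):
      for q in ("_lid","_box"):
        print([(round(k["score"],2),cam2w(im,k["position"]).round(1).tolist()) for k in ctrl.spot_point(im,n+q)[:2]])
E
```

```text
t: 32.12
ee_pos: [541.4, 433.3, 176.6]
orientation: [2.62, -1.721, -0.004]
ft_force: [0.8, 0.1, 0.5]
width: 44.1
t: 32.95
ee_pos: [427.2, 382.8, 176.7]
orientation: [2.622, -1.722, -0.003]
ft_force: [-0.4, 0.4, -0.1]
width: 44.0
t 33.0 p [427.4 382.9 176.7] tilt z [-0.0042 -0.0028 -1.    ] x [ 0.397 -0.918  0.001] w 43.5 F [ 0.1  0.5 -0.1] q [0.71 0.42 1.78 0.   0.95 1.87]
small w [ 54.5 425.  383.5] t [ 12.2 436.  375. ] s [ 32.9 416.5 384. ]
[(0.84, [424.8, 385.4, 52.5])]
[(0.94, [424.4, 383.4, 4.5])]
[]
[(0.97, [421.8, 378.5, 1.1])]
medium w [ 55.1 541.2 435. ] t [ 14.3 542.2 431. ] s [ 28.9 533.2 436. ]
[(0.96, [540.8, 436.6, 52.8])]
[]
[(0.84, [541.2, 432.5, 46.0])]
[(0.68, [539.0, 436.2, -4.2])]
large w [ 23.8 376.5 258.5] t [ 64.2 378.  254. ] s [ 40.7 371.  259. ]
[(0.64, [374.9, 257.4, 46.7])]
[(0.84, [378.4, 257.5, 0.4])]
[(0.88, [377.5, 256.5, 45.8]), (0.66, [376.5, 254.7, -0.3])]
[(0.62, [376.9, 256.5, -1.6]), (0.5, [422.2, 379.8, 1.8])]
```

View pics/s28z.png

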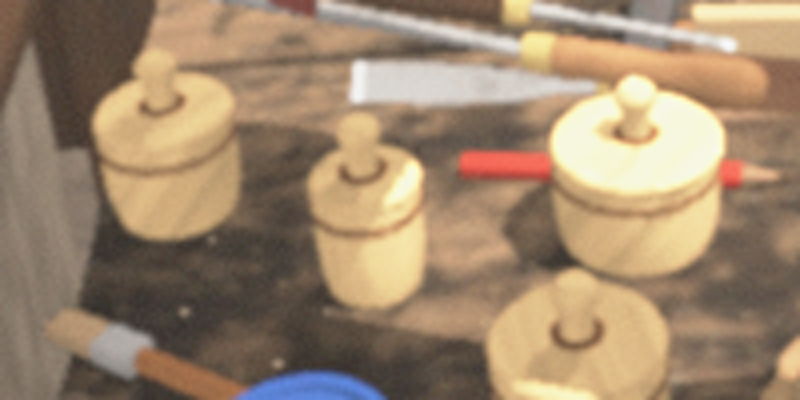

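View pics/w28.png

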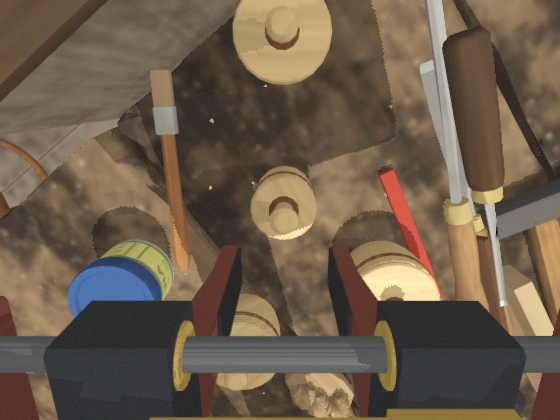

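```bash
python3 - <<'E'
from h import *
status(); print(ctrl.close_job())
E
```

```text
t 33.7 p [427.  382.7 177. ] tilt z [-0.0042 -0.0028 -1.    ] x [ 0.397 -0.918  0.001] w 43.8 F [-0.4  1.7  0.2] q [0.71 0.42 1.78 0.   0.95 1.87]
the job is handed in; nothing more can be done
None
```

All three lids are on their boxes and the job is handed in at 33.7 s. I did the small lid first, then the large, then the medium, lowering each plug down into its box until the cap sat on the rim. The gripper was then lifted clear, to TCP height 177 mm.

- **Seating:** The final scene picture shows all three caps level on their rims. The detected lid origins were about 52.5 mm (small), 46–53 mm (medium) and 46 mm (large) above the surface, against the required 51, 48 and 45 mm. The detector is only good to about 4 mm.
- **Boxes:** Their positions matched what I measured before placing, to within about 4 mm, which is the error of the cameras and detector. The force readings I took after each move stayed under about 3.2 N, so nothing was pressed hard.
- **Checks that disagreed:** The circle fits in the top and scene pictures were up to 13 mm off in the final check. The arm partly hid the boxes in the top view and contrast was poor. I relied on the wrist fits, the detector and the pictures instead.
- **Missed detections:** The scene picture gave no result for the small lid, and the wrist picture gave none for the medium box. Each was found in the other picture.

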